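# Load the lab carrier: spot plate and volumetric flasks

## Robot

A 7-joint arm with a two-finger parallel gripper is mounted at the origin on the work surface. World frame = base frame: x ahead of the robot, y to its left, z up, the work surface at z = 0. Lengths are in m, angles in rad, forces in N, time in s.
With the tool pointing down it reaches from about 0.425 to 0.925 m from the base axis. Payload 6.8 kg.
Tool frame: the origin (TCP) lies midway between the tips of the shut fingers; the grasp point (between the pads) lies 19 mm behind it; z points along the fingers, y is the direction in which the jaws open and shut (so a half turn about z gives the same grasp; the last joint's range is limited). The gripper opens to 85 mm and grips with 20 to 120 N. Pads are 22 mm wide; open, the fingers measure 114 mm over their backs; the gripper's body (76 mm by 85 mm) begins 54 mm behind the grasp point. The pads swing forward as they close: fully open they stand 13 mm farther back than shut.
Start: joints at [-1.429, 0.477, 0.022, 1.555, -0.011, 1.109, -0.083], TCP at [0.167, 0.654, 0.231] pointing down, gripper open.
Joint ranges: [-2.96, 2.96], [-0.34, 2.1], [-1.41, 1.46], [0.24, 2.44], [-1.37, 4.51], [0.17, 1.92], [-2.96, 2.96]. Speed limits (rad/s): [2.39, 2.39, 3.14, 3.14, 3.14, 3.14, 3.14].

## Interface

Orientations are given as a rotation vector (axis times angle).
In Python, from bench import telemetry, imaging, robot gives the robot as it stands.
- The arm moves only by the tool step_arm, never from a script. Its argument "motion" is one flat list of numbers, 7 for each row, row after row: the turn, a rotation vector about the tool's x, y, z each as a share of 0.1 rad, from -1 to 1, then the shift along the tool's x, y, z each as a share of 2.5 cm, from -1 to 1, then the opening, from 0 (shut) to 1 (fully open). A call has 1 to 12 rows; each row shifts and turns the commanded pose from where the row before left it, along the tool's axes as they then stand; what a row does not reach is not made up. A row lasts 1/10 s, in which the tool goes at most 50 mm and 8.59 degrees, less where a joint would pass 70% of its speed; a pose out of reach is approached as far as the arm can. A call with a number of a shift or a turn outside -1 to 1 is refused whole. A call with a gripper value outside its range is refused whole. The fingers move at their own pace and stop on an object; "force" is the grip in N (left out, the last holds). Time passes only in rows, so rows that do not move let the fingers close. It gives the time, the measured TCP pose, the force and the opening at its end, in the units of the state.
- telemetry.get_obs(): the state, without advancing time (a new reading comes with each control period).
- imaging.camera(name): name is "scene" or "top"; returns the picture (384x512x3 uint8, red, green, blue); there is no depth.
- imaging.camera_params(name): a dict with "intrinsics" (3x3 intrinsics, pixels), "T" (4x4, takes a point from camera to world coordinates). Camera axes: x right, y down, z forward; pixel columns grow to the right and rows downward; lengths in m; the calibration is good to about 2 mm. A picture is of the moment at which its call begins. camera_params takes no time and is no camera call.
- robot.sign_off(): hands the job in, once; it reports no verdict.
The state is a dict: "t": time; "joint_pos": joint angles; "joint_vel": joint speeds; "tau": joint torques, N m; "tcp_pos": TCP position; "orientation": TCP orientation; "force": force on the tool from outside, world axes, zero at the start; "moment": the same for the moment, N m; "opening": finger opening in m.
Only numpy, scipy, OpenCV 4.12 (cv2) and the standard library are available. Lean on these libraries where they do the work, as an engineer would, in place of code of your own. Each camera call takes 0.05 s, during which the arm holds its last target.

## Task

Load the grey carrier tray: stand the white spot plate on edge in the tray's slotted rack, and set the three long-necked amber volumetric flasks upright in the tray's round cups, each fully down in the cup whose size fits its bulb. Lower these in rather than dropping them, tip none of them over, and leave the amber conical flask and the amber bottle standing where they are.

Things in the scene. Friction and masses are not known exactly. Their poses are not given: they have to be found in the camera images.
- flask_large: Largest of three long-necked amber volumetric flasks: pear-shaped bulb 68 mm across at its widest (24 mm up), flat foot 45 mm, slim neck 17 mm; white stopper 26 mm across, 16 mm high, fixed on top (lift it by this or the neck). 150 mm high, about 130 g, stands on the table. Origin: centre of the underside; z up.
- flask_medium: Middle-sized of three long-necked amber volumetric flasks: pear-shaped bulb 54 mm across at its widest (19 mm up), flat foot 36 mm, slim neck 15 mm; white stopper 26 mm across, 16 mm high, fixed on top (lift it by this or the neck). 138 mm high, about 90 g, stands on the table. Origin: centre of the underside; z up.
- flask_small: Smallest of three long-necked amber volumetric flasks: pear-shaped bulb 40 mm across at its widest (14 mm up), flat foot 26 mm, slim neck 14 mm; white stopper 26 mm across, 16 mm high, fixed on top (lift it by this or the neck). 122 mm high, about 60 g, stands on the table. Origin: centre of the underside; z up.
- spot_plate: White porcelain spot plate with rows of dimples, 9 mm thick (x), 90 wide (y), 120 high (z), about 160 g. It starts on edge in a fixed steel drying stand of the same shape and sizes as the tray's rack, its underside 6 mm above the table; lift it straight up 55 mm to clear. Origin: centre of the underside; x along its thickness, z up. Both faces are alike.
- plate_rack: White slotted rack fixed in the tray, 64 x 100 mm, 52 high: two dividers along its y form a slot 14 mm wide (across x), 96 long, open-ended, straight up to 36 mm then flaring to a 36 mm mouth. Slot floor 6 mm above its underside. Origin: centre of the underside (5 mm above the table), mid-slot; z up. The plate's underside rests 6 mm above this origin.
- cup_large: Largest of three round white cups fixed in the tray, for the largest flask: inner diameter 78 mm, wall 4 mm, rim 30 mm and inner floor 4 mm above its underside. Origin: centre of the underside (5 mm above the table); z up. The flask's underside rests 4 mm above this origin.
- cup_medium: Middle-sized of three round white cups fixed in the tray, for the middle-sized flask: inner diameter 64 mm, wall 4 mm, rim 30 mm and inner floor 4 mm above its underside. Origin: centre of the underside (5 mm above the table); z up. The flask's underside rests 4 mm above this origin.
- cup_small: Smallest of three round white cups fixed in the tray, for the smallest flask: inner diameter 50 mm, wall 4 mm, rim 30 mm and inner floor 4 mm above its underside. Origin: centre of the underside (5 mm above the table); z up. The flask's underside rests 4 mm above this origin. Tray: grey, 228 mm square, rim 22 mm high; cups and rack stand in its quarters, 106 mm apart.
- conical_flask: Look-alike that stays: amber conical flask, 70 mm across at its flat foot and tapering straight to a 24 mm neck, white stopper 28 mm across, 123 mm high. Origin: centre of the underside; z up.
- amber_bottle: Look-alike that stays: straight-sided amber bottle 52 mm across with a paper band and a white screw cap 34 mm across, no neck to speak of, 112 mm high. Origin: centre of the underside; z up. Between the flasks lie small things up to 18 mm high; other equipment stands beyond 0.74 m ahead or 0.57 m to the sides.
Mind the look-alikes: they are no part of the job. Of the things that look like the spot_plate, the larger one is meant.

How it is judged:
At the end, for the whole second after the job is handed in: Each flask upright (0.12 rad) in its own cup, within 10 mm of its centre and fully down; the plate on edge in the slot: 7 mm across, 15 mm along, fully down, lean under 0.2 rad, turn under 0.3; conical flask and bottle upright within 30 mm of their starts; all released, at rest (horizontal distance between flask_large and cup_large below 0.01 m and z of flask_large in the frame of cup_large below 0.01 m and angle between each of flask_large, flask_medium, flask_small's own z axis and vertical below 0.12 rad and horizontal distance between flask_medium and cup_medium below 0.01 m and z of flask_medium in the frame of cup_medium below 0.01 m and horizontal distance between flask_small and cup_small below 0.01 m and z of flask_small in the frame of cup_small below 0.01 m and x of spot_plate in the frame of plate_rack between -0.007 and 0.007 m and y of spot_plate in the frame of plate_rack between -0.015 and 0.015 m and z of spot_plate in the frame of plate_rack below 0.012 m and angle between spot_plate's own z axis and vertical below 0.2 rad and angle between the x axis of spot_plate and the x axis of plate_rack, either way round below 0.3 rad and distance of each of conical_flask, amber_bottle from where it was at the start of the episode below 0.03 m and angle between each of conical_flask, amber_bottle's own z axis and vertical below 0.1 rad and linear speed of each of flask_large, flask_medium, flask_small, spot_plate, conical_flask, amber_bottle below 0.02 m/s); the robot touches nothing.
It fails at once if a flask, the bottle or the spot plate is tipped over (leans more than 0.7 rad) (angle between any of flask_large, flask_medium, flask_small, conical_flask, amber_bottle, spot_plate's own z axis and vertical above 0.7 rad).
It fails at once if a flask or the plate is dropped into its place (arrives there faster than 0.6 m/s) ((horizontal distance between flask_large and cup_large below 0.03 m and z of flask_large in the frame of cup_large below 0.03 m and linear speed of flask_large above 0.6 m/s) or (horizontal distance between flask_medium and cup_medium below 0.03 m and z of flask_medium in the frame of cup_medium below 0.03 m and linear speed of flask_medium above 0.6 m/s) or (horizontal distance between flask_small and cup_small below 0.03 m and z of flask_small in the frame of cup_small below 0.03 m and linear speed of flask_small above 0.6 m/s) or (horizontal distance between spot_plate and plate_rack below 0.03 m and z of spot_plate in the frame of plate_rack below 0.03 m and linear speed of spot_plate above 0.6 m/s)).
It also fails if it takes over 120 s, if anything falls off the work surface, if the arm or the gripper's body presses on something with over 40 N, if the wrist force passes 120 N, or if a joint passes its speed limit or range.

## Working session

There is one attempt and no reset: what is moved stays moved. The work goes in short steps, Python scripts to look and compute and a tool call to move; the robot and the scene stay as the last step left them, time stands still between calls to the robot, and variables do not carry over. Pictures are saved under pics/ and viewed, and the job is handed in when it is done.

Besides the shell and the picture viewer there is one more tool, called after ">>>" as a command line: name --argument value ..., lists and objects as JSON in quotes. step_arm: Moves the arm, as the interface text tells. Its arguments: {"type":"object","properties":{"motion":{"type":"array"},"force":{"type":"number"}},"required":["motion"]}

```bash
ls; mkdir -p pics; python3 - <<'E'
from bench import telemetry, imaging, robot
import cv2, numpy as np
print(telemetry.get_obs())
for n in ("scene","top"):
    im=imaging.camera(n); np.save(f"pics/{n}0.npy",im)
    cv2.imwrite(f"pics/{n}0.png",cv2.resize(im[:,:,::-1],(800,600),interpolation=cv2.INTER_CUBIC))
    p=imaging.camera_params(n); print(n,np.round(p["intrinsics"],2),np.round(p["T"],4))
E
```

```text
pics
{'t': 0.0, 'joint_pos': array([-1.42912111,  0.47781164,  0.02233378,  1.55647293, -0.01148441,
        1.10929031, -0.0831117 ]), 'joint_vel': array([ 4.18351464e-04,  6.70579229e-05,  6.56144035e-05, -4.25884760e-04,
        2.05420913e-03,  2.36945526e-03, -7.78788742e-04]), 'tau': array([-3.07501878e-04, -5.96437633e+01,  1.60755102e+00, -2.81199092e+01,
        1.24006905e-02,  9.21606144e-03,  3.10900668e-05]), 'tcp_pos': array([0.16671818, 0.65346619, 0.2303088 ]), 'orientation': array([-3.91282397e-01, -3.11704691e+00,  2.90943909e-03]), 'force': array([ 0.07114654, -0.17083916,  0.87145293]), 'moment': array([-0.04005379, -0.03213346, -0.01131044]), 'opening': 0.08543880741288976}
scene [[442.54   0.   252.32]
 [  0.   442.54 196.13]
 [  0.     0.     1.  ]] [[ 0.8921  0.2783 -0.356   1.0013]
 [ 0.4518 -0.5451  0.7062 -0.7932]
 [ 0.0025 -0.7908 -0.612   0.7155]
 [ 0.      0.      0.      1.    ]]
top [[492.84   0.   250.47]
 [  0.   492.84 202.18]
 [  0.     0.     1.  ]] [[ 0.0244 -0.9949  0.0979  0.4639]
 [-0.9996 -0.0258 -0.0124 -0.016 ]
 [ 0.0149 -0.0975 -0.9951  1.3224]
 [ 0.      0.      0.      1.    ]]
```

View pics/scene0.png

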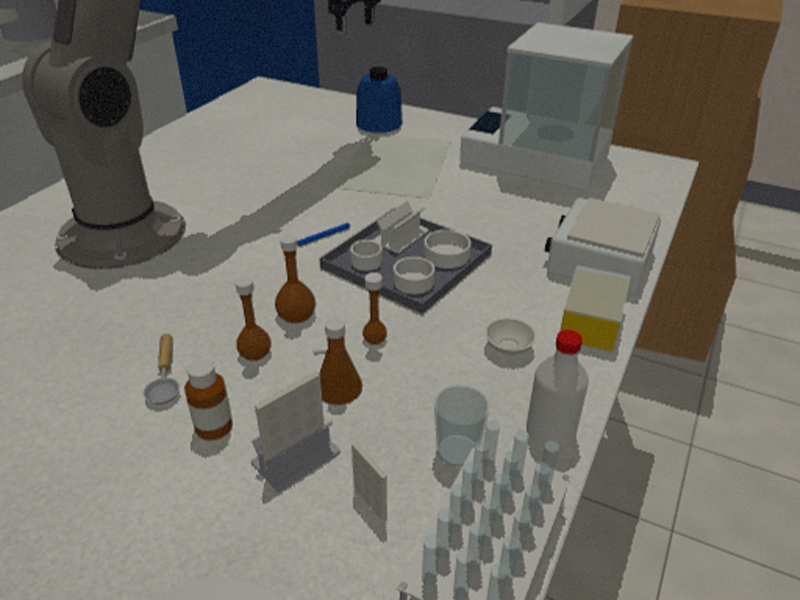

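View pics/top0.png

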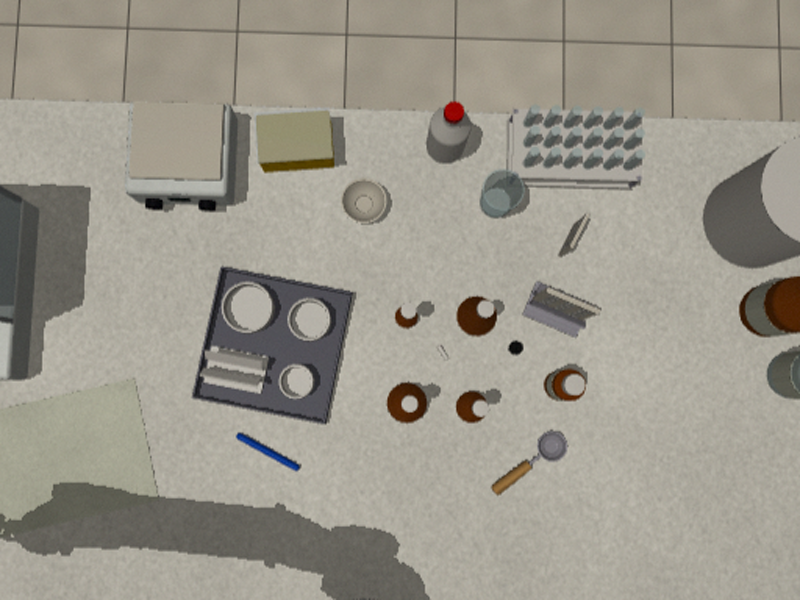

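The scene picture (800x600) shows these:
- **Large flask:** bulb (295,303), stopper (290,245).
- **Medium flask:** bulb (253,342).
- **Small flask:** bulb (374,332).
- **Look-alikes:** conical flask (337,375), bottle (208,405).
- **Plates:** the candidates are the larger one in the steel stand at (290,415) and a small free-standing one at (370,485). The larger one, in the stand, fits the description.

In the top view the tray is at (275,345). I'll enlarge next.

```bash
python3 - <<'E'
import cv2, numpy as np
def crop(n,x0,y0,x1,y1,s,o):
    im=np.load(f"pics/{n}0.npy")[y0:y1,x0:x1,::-1]
    im=cv2.convertScaleAbs(im,alpha=1.4)
    cv2.imwrite(o,cv2.resize(im,None,fx=s,fy=s,interpolation=cv2.INTER_CUBIC))
crop("top",115,165,395,305,2.85,"pics/ct.png")
crop("scene",120,120,330,320,2.9,"pics/cs.png")
E
```

```text
(no output)
```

View pics/ct.png

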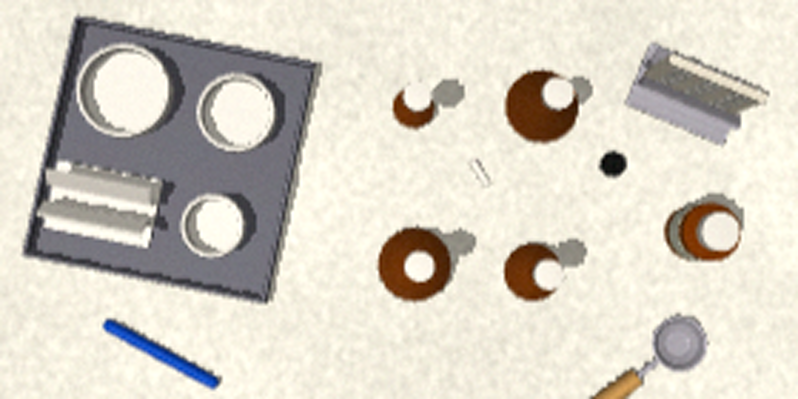

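View pics/cs.png

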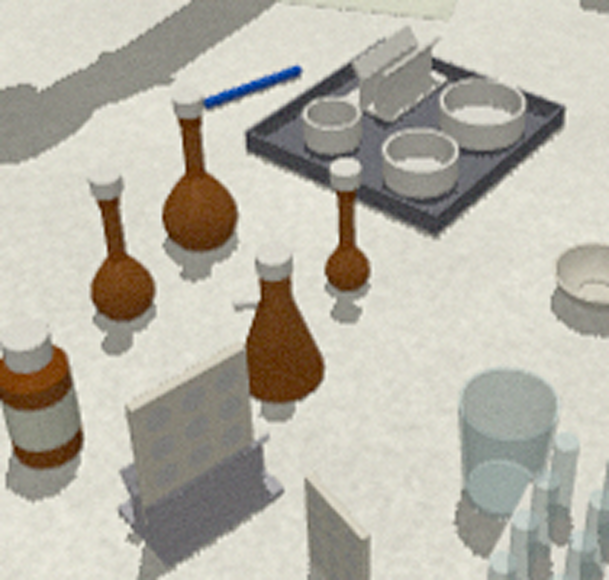

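```bash
cat > h.py <<'E'
import numpy as np, cv2
from scipy.optimize import least_squares
from bench import imaging
P={n:imaging.camera_params(n) for n in("scene","top")}
def ray(n,uv):
    K,T=P[n]["intrinsics"],P[n]["T"]
    d=T[:3,:3]@np.linalg.solve(K,[uv[0],uv[1],1.]); return T[:3,3],d/np.linalg.norm(d)
def plane(n,uv,z):
    o,d=ray(n,uv); return o+d*(z-o[2])/d[2]
def tri(a,b): # a scene px, b top px
    o1,d1=ray("scene",a);o2,d2=ray("top",b)
    s=np.linalg.lstsq(np.c_[d1,-d2],o2-o1,rcond=None)[0]
    p,q=o1+s[0]*d1,o2+s[1]*d2
    return (p+q)/2,np.linalg.norm(p-q)
def proj(n,X):
    K,T=P[n]["intrinsics"],P[n]["T"]
    c=T[:3,:3].T@(np.asarray(X)-T[:3,3]); q=K@c; return q[:2]/q[2]
E
python3 - <<'E'
from h import *
im={n:np.load(f"pics/{n}0.npy").astype(int) for n in P}
for n in P:
    I=im[n]; m=((I[:,:,0]-I[:,:,2]>35)&(I[:,:,0]<190)&(I[:,:,1]<I[:,:,0]*0.62)).astype(np.uint8)
    k,l,s,c=cv2.connectedComponentsWithStats(m)
    for i in range(1,k):
        if s[i,4]>60:
            pts=np.argwhere(l==i)[:,::-1].astype(np.float32)
            cc,r=cv2.minEnclosingCircle(pts)
            print(n,s[i],"c",np.round(c[i],1),"mec",np.round(cc,1),round(r,1), np.round(plane(n,cc,0.02),3))
I=im["top"]
for y in range(196,208): print([int(v) for v in I[y,255:275].sum(1)//3])
I=im["scene"]
print()
for y in range(150,166): print([int(v) for v in I[y,176:196].sum(1)//3])
E
```

```text
scene [176 161  25  45 523] c [187.9 189. ] mec [187. 183.] 22.6 [ 0.416 -0.019  0.02 ]
scene [233 186  14  34 225] c [239.  206.6] mec [238.5 202.5] 16.7 [ 0.578 -0.03   0.02 ]
scene [152 189  21  41 391] c [160.7 214.5] mec [159.5 209. ] 20.7 [ 0.416 -0.141  0.02 ]
scene [356 211  17  16 225] c [363.8 218.3] mec [363.9 218.2] 8.7 [0.876 0.054 0.02 ]
scene [205 217  26  41 671] c [216.3 240.4] mec [215.5 237. ] 20.7 [ 0.591 -0.166  0.02 ]
scene [118 240  26  21 309] c [131.4 252. ] mec [130.8 248.9] 12.9 [ 0.443 -0.284  0.02 ]
scene [125 269  23  12 102] c [136.9 276.3] mec [136. 272.] 11.4 [ 0.497 -0.334  0.02 ]
top [284  65  13  14 151] c [290.   71.5] mec [290.   71.5] 7.2 [ 0.953 -0.131  0.02 ]
top [489 177  23  35 639] c [501.7 194.5] mec [506.4 194. ] 17.6 [ 0.632 -0.718  0.02 ]
top [474 187  12  27  70] c [476.7 201.1] mec [482. 200.] 13.3 [ 0.614 -0.651  0.02 ]
top [293 190  24  24 350] c [302.8 203.1] mec [304.6 201.6] 12.2 [ 0.597 -0.176  0.02 ]
top [253 198  14  11  73] c [258.9 204.5] mec [259.5 203. ] 6.8 [ 0.59  -0.056  0.02 ]
top [354 237  17  19 137] c [359.9 246.2] 
[... 2149 characters left out ...]
94, 95, 109, 143, 132, 132, 134, 159, 162]
[156, 154, 156, 159, 126, 95, 104, 105, 103, 101, 105, 100, 90, 110, 149, 162, 161, 160, 158, 157]
[156, 157, 154, 159, 153, 89, 85, 88, 94, 92, 89, 81, 55, 95, 163, 158, 155, 157, 158, 157]
[154, 156, 156, 159, 155, 92, 25, 39, 41, 44, 42, 29, 31, 93, 163, 156, 158, 157, 156, 157]
[155, 156, 156, 160, 155, 113, 27, 34, 34, 31, 28, 30, 26, 84, 162, 160, 157, 156, 157, 158]
[157, 155, 159, 158, 157, 138, 56, 31, 31, 39, 28, 30, 42, 108, 164, 157, 154, 157, 157, 156]
[157, 158, 156, 158, 154, 154, 99, 37, 34, 31, 44, 42, 53, 122, 163, 160, 158, 156, 159, 158]
[154, 157, 159, 157, 159, 155, 94, 30, 44, 39, 40, 37, 56, 115, 162, 157, 153, 156, 156, 155]
```

```bash
python3 - <<'E'
from h import *
im={n:np.load(f"pics/{n}0.npy").astype(int) for n in P}
def mask(n):
    I=im[n]; return ((I[:,:,0]-I[:,:,2]>25)&(I[:,:,0]<190)&(I[:,:,1]<I[:,:,0]*0.7)).astype(np.uint8)
names={"large":((188,195),(252,257)),"medium":((160,220),(297,262)),"small":((239,212),(259,206)),"conical":((216,245),(302,204))}
def circ(p,r0):
    f=lambda q: np.hypot(p[:,0]-q[0],p[:,1]-q[1])-q[2]
    return least_squares(f,[*p.mean(0),r0],loss="soft_l1",f_scale=.3).x
L={n:cv2.connectedComponents(mask(n))[1] for n in P}
for k,(s,t) in names.items():
    S=(L["scene"]==L["scene"][s[1],s[0]]); T=(L["top"]==L["top"][t[1],t[0]])
    # top: hull, drop the points near the stopper (bright, upper right of bulb)
    c=max(cv2.findContours(T.astype(np.uint8),0,1)[0],key=len)[:,0].astype(float)
    h=cv2.convexHull(c.astype(np.float32))[:,0]
    ct=circ(np.array([p for p in c if cv2.pointPolygonTest(h,p.tolist(),True)<.6]),10)
    # scene rows
    rows=np.where(S.any(1))[0]; w=S.sum(1)[rows]
    neck=rows[1:int(len(rows)*.35)]
    ys,xs=np.nonzero(S); sel=(ys>=neck[0])&(ys<=neck[-1]); 
    ln=np.polyfit(ys[sel],xs[sel],1)
    rw=rows[np.argmax(w)]; R=w.max()/2
    cs=max(cv2.findContours(S.astype(np.uint8),0,1)[0],key=len)[:,0].astype(float)
    low=cs[cs[:,1]>rows[-1]-1.3*R]; cc=circ(low,R)
    X,e=tri(cc[:2],ct[:2])
    top=(np.polyval(ln,rows[0]),rows[0])
    # height of stopper underside: point of ray nearest vertical axis at X
    o,d=ray("scene",top); s_=-((o-X)[:2]@d[:2])/(d[:2]@d[:2]); Z=o+s_*d
    print(k,"top",np.round(ct,1),"scene",np.round(cc,1),"X",np.round(X,4),"err",round(e,4),"stopper base",np.round(Z,4))
E
```

```text
large top [260.  257.3  12.1] scene [188.3 193.5  11.9] X [ 0.4473 -0.0605  0.0241] err 0.0005 stopper base [ 0.4478 -0.0601  0.1236]
medium top [301.2 260.    9.2] scene [161.8 219.3  10.1] X [ 0.4429 -0.1696  0.0187] err 0.0002 stopper base [ 0.4427 -0.1697  0.1098]
small top [259.6 202.2   6.6] scene [239.4 212.4   6.7] X [ 0.5937 -0.0564  0.0131] err 0.0011 stopper base [ 0.595  -0.0557  0.0944]
conical top [304.7 201.7  12. ] scene [217.5 245.4  12.6] X [ 0.5999 -0.177   0.0067] err 0.0038 stopper base [ 0.5991 -0.1776  0.0953]
```

```bash
python3 - <<'E'
import cv2, numpy as np
def crop(n,x0,y0,x1,y1,s,o):
    im=np.load(f"pics/{n}0.npy")[y0:y1,x0:x1,::-1]
    im=cv2.convertScaleAbs(im,alpha=1.4)
    im=cv2.resize(im,None,fx=s,fy=s,interpolation=cv2.INTER_NEAREST)
    for x in range(x0,x1,10): cv2.putText(im,str(x),((x-x0)*s,8),0,.35,(0,0,255),1); cv2.line(im,((x-x0)*s,10),((x-x0)*s,16),(0,0,255),1)
    for y in range(y0,y1,10): cv2.putText(im,str(y),(0,(y-y0)*s+4),0,.35,(0,0,255),1); cv2.line(im,(24,(y-y0)*s),(30,(y-y0)*s),(0,0,255),1)
    cv2.imwrite(o,im)
crop("top",120,168,232,275,7,"pics/ct1.png")
crop("top",330,170,395,235,9,"pics/ct2.png")
crop("scene",200,125,320,205,6,"pics/cs1.png")
crop("scene",155,230,255,330,6,"pics/cs2.png")
E
```

```text
(no output)
```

View pics/ct1.png

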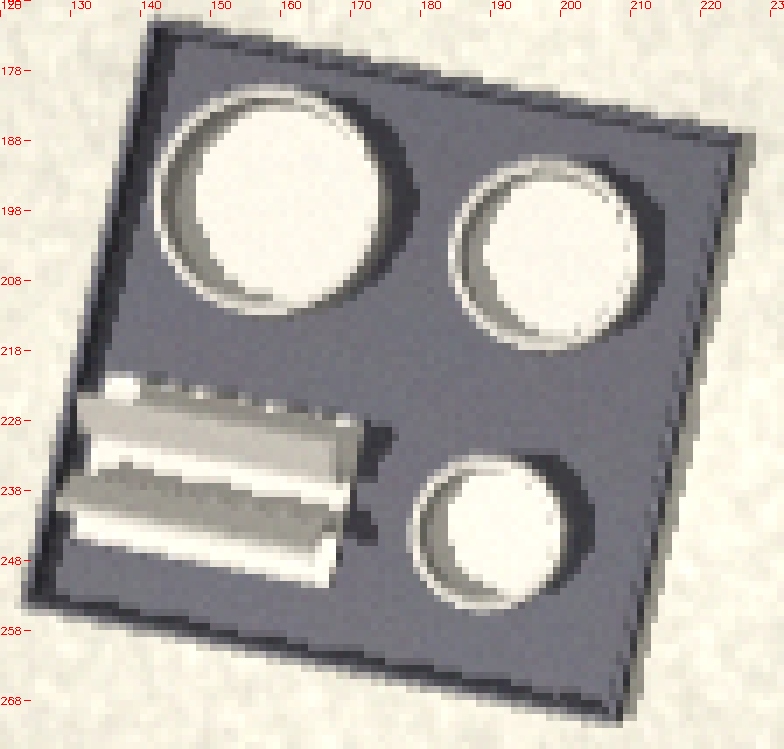

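View pics/ct2.png

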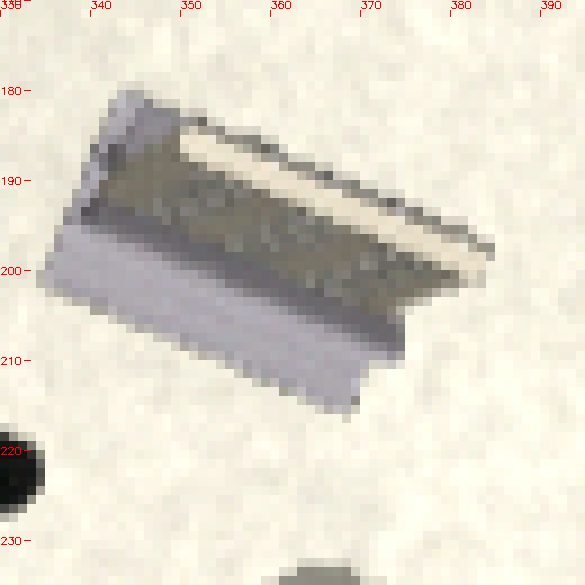

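View pics/cs1.png

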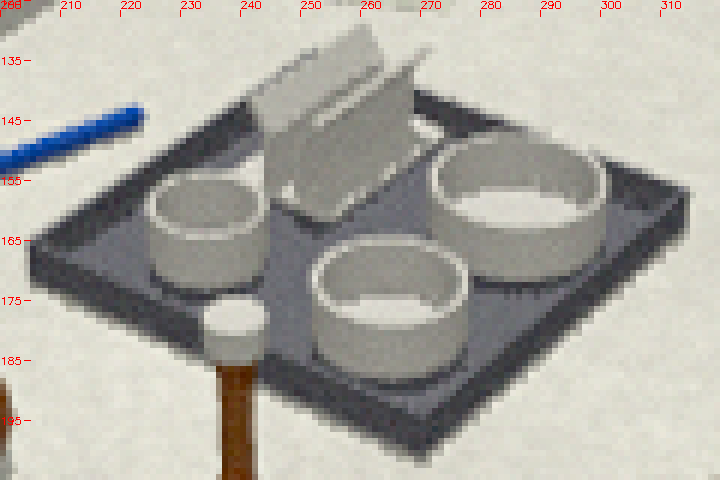

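View pics/cs2.png

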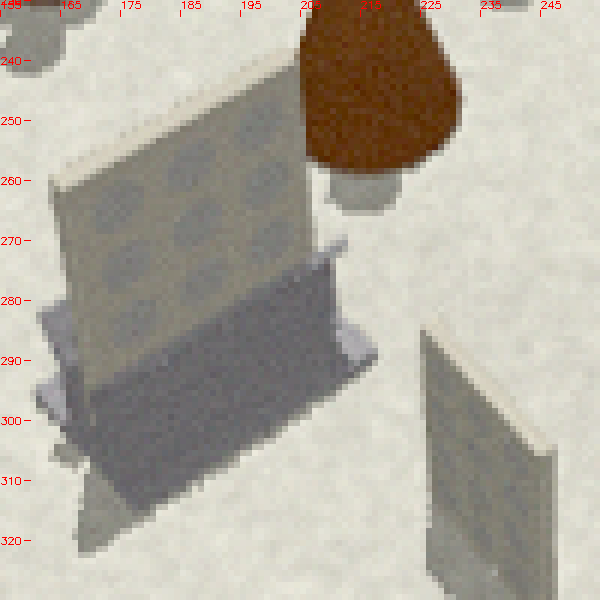

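```bash
python3 - <<'E'
from h import *
r=lambda a:np.round(a,4)
for k,s,t in [("large",(185.2,155.2),(262,258.4)),("medium",(156.6,182.8),(306.7,261.2)),("small",(238.5,177.8),(261.5,198.1))]:
    print("stopper top",k,*map(r,tri(s,t)), r(plane("top",t,{"large":.15,"medium":.138,"small":.122}[k])))
C=[];
for k,s,t in [("large",(285.7,154.4),(158.1,196.1)),("medium",(264.5,171.2),(197.4,203.6)),("small",(234.5,158.7),(189.3,243.5))]:
    X,e=tri(s,t); print("cup",k,r(X),r(e),r(plane("top",t,.035)),r(plane("scene",s,.035))); C.append(plane("top",t,.035)[:2])
C=np.array(C)
# rigid fit: tray axes: a=(1,0)... large(-1,+1) medium(+1,+1)small(+1,-1)
q=np.array([[-53,53],[53,53],[53,-53]])/1000
best=None
for sg in (1,-1):
    Q=q*[1,sg]; f=lambda p:(np.c_[np.cos(p[2])*Q[:,0]-np.sin(p[2])*Q[:,1],np.sin(p[2])*Q[:,0]+np.cos(p[2])*Q[:,1]]+p[:2]-C).ravel()
    for y0 in (-1.5,0,1.5,3):
        R=least_squares(f,[*C.mean(0),y0])
        if best is None or R.cost<best[0].cost: best=(R,sg)
R,sg=best;p=R.x;print("tray",r(p),sg,"res",r(R.fun))
rk=np.array([-53,-53*sg])/1000;c,s=np.cos(p[2]),np.sin(p[2])
rack=np.array([c*rk[0]-s*rk[1],s*rk[0]+c*rk[1]])+p[:2];print("rack",r(rack))
for z in(.011,.057): print("rack proj",z,r(proj("top",[*rack,z])),r(proj("scene",[*rack,z])))
I=np.load("pics/top0.npy").astype(int)[180:204,346:388]
d=I[:,:,0]-I[:,:,2]; br=I.sum(2)//3
m=((d>=18)&(br>130)).astype(np.uint8)
print('\n'.join(''.join('#' if v else '.' for v in row) for row in m))
k,l,st,ce=cv2.connectedComponentsWithStats(m); i=1+np.argmax(st[1:,4])
pts=np.argwhere(l==i)[:,::-1].astype(np.float32)+[346,180]
(cx,cy),wh,a=cv2.minAreaRect(pts.astype(np.float32));print("strip",cx,cy,wh,a,pts.mean(0),plane("top",(cx,cy),.126))
vx,vy,*_=cv2.fitLine(pts.astype(np.float32),cv2.DIST_L2,0,.01,.01).ravel()
A=plane("top",(cx-17*vx,cy-17*vy),.126);B=plane("top",(cx+17*vx,cy+17*vy),.126);D=B-A
print("dir",r(D),"ang",np.arctan2(D[1],D[0])); print(tri((183.5,249.3),(cx,cy)))
E
```

```text
stopper top large [ 0.448  -0.0603  0.1402] 0.0043 [ 0.4464 -0.0612  0.15  ]
stopper top medium [ 0.443  -0.1692  0.127 ] 0.0027 [ 0.4422 -0.1687  0.138 ]
stopper top small [ 0.5936 -0.0575  0.1188] 0.0013 [ 0.5927 -0.0578  0.122 ]
cup large [0.6011 0.211  0.0337] 0.0015 [0.6003 0.2103 0.035 ] [0.6025 0.2096 0.035 ]
cup medium [0.5838 0.1072 0.0335] 0.0009 [0.5832 0.1068 0.035 ] [0.5851 0.1055 0.035 ]
cup small [0.4799 0.1253 0.0327] 0.003 [0.4786 0.1242 0.035 ] [0.4829 0.1231 0.035 ]
tray [0.5395 0.1675 4.5456] 1 res [ 0.0003  0.0006 -0.0002 -0.0004 -0.0001 -0.0002]
rack [0.4961 0.2286]
rack proj 0.011 [151.0812 236.0241] [255.3569 149.502 ]
rack proj 0.057 [147.7361 235.4982] [255.4618 136.1543]
..........................................
.....................................#....
..........................................
..........................................
.....#....................................
....###................................#..
....######................................
.....#######..........#...................
.......#######............................
......
[... 244 characters left out ...]
.......
........................#######...........
..........................########........
............................#######.......
...............................#######....
.................................#####....
...................................##.....
..........................................
..........................................
..........................................
strip 366.4224548339844 192.18106079101562 (35.84666442871094, 2.8887417316436768) 23.198589324951172 [366.59223301 192.32038835] [ 0.61361005 -0.31469418  0.126     ]
dir [-0.0311 -0.0769  0.    ] ang -1.9547283667470634
(array([ 0.61437673, -0.31529735,  0.12256406]), np.float64(0.0008433787138936984))
```

>>> step_arm --motion '[0,0,1,0,0,0,0.7,0,0,1,0,0,0,0.7,0,0,1,0,0,0,0.7,0,0,1,0,0,0,0.7,0,0,1,0,0,0,0.7,0,0,1,0,0,0,0.7,0,0,1,0,0,0,0.7,0,0,1,0,0,0,0.7,0,0,1,0,0,0,0.7,0,0,1,0,0,0,0.7,0,0,1,0,0,0,0.7,0,0,1,0,0,0,0.7]' --force 40

```text
t: 1.3
tcp_pos: [0.1667, 0.6537, 0.2307]
orientation: [2.088, 2.347, -0.001]
force: [-0.3, 0.8, -0.3]
opening: 0.0597
```

>>> step_arm --motion '[0,0,1,0,0,0,0.7,0,0,1,0,0,0,0.7,0,0,0.88,0,0,0,0.7,0,0,0,0,0,0,0.7]'

```text
t: 1.7
tcp_pos: [0.1666, 0.6538, 0.2307]
orientation: [2.399, 2.027, -0.001]
force: [-0.3, 0.2, -0.2]
opening: 0.0597
```

```bash
cat > plan.py <<'E'
import sys,numpy as np
from scipy.spatial.transform import Rotation as R
from bench import telemetry
def go(x,y,z,jaw=None,via=None):
    o=telemetry.get_obs(); M=R.from_rotvec(o["orientation"]).as_matrix(); j=np.arctan2(M[1,1],M[0,1])
    d=M.T@(np.array([x,y,z])-o["tcp_pos"])
    print("t",round(o["t"],2),"tcp",np.round(o["tcp_pos"],4),"jaw",round(j,4),"tilt",np.round(M[:2,2],4),"F",np.round(o["force"],1),"open",round(o["opening"],4))
    if jaw is not None: print("turn tz units",round((j-jaw)/.1,2))
    n=d/.025; print("shift units",np.round(n,2),"rows>=",int(np.ceil(abs(n).max())))
if __name__=="__main__": go(*map(float,sys.argv[1:]))
E
python3 plan.py .45 .40 .25 -.167; python3 plan.py .447 -.0603 .25 -.167
```

```text
t 1.7 tcp [0.1666 0.6538 0.2307] jaw -0.1675 tilt [ 0.     -0.0011] F [-0.3  0.2 -0.2] open 0.0597
turn tz units -0.01
shift units [-8.12 12.87 -0.76] rows>= 13
t 1.7 tcp [0.1666 0.6538 0.2307] jaw -0.1675 tilt [ 0.     -0.0011] F [-0.3  0.2 -0.2] open 0.0597
turn tz units -0.01
shift units [-26.29  15.82  -0.74] rows>= 27
```

>>> step_arm --motion '[0,0,0,-0.7,1,0,0.7,0,0,0,-0.7,1,0,0.7,0,0,0,-0.7,1,0,0.7,0,0,0,-0.7,1,0,0.7,0,0,0,-0.7,1,0,0.7,0,0,0,-0.7,1,0,0.7,0,0,0,-0.7,1,0,0.7,0,0,0,-0.7,1,0,0.7,0,0,0,-0.7,1,0,0.7,0,0,0,-0.7,1,0,0.7,0,0,0,-0.7,1,0,0.7,0,0,0,-0.7,1,0,0.7]'

```text
t: 2.9
tcp_pos: [0.4284, 0.396, 0.2312]
orientation: [2.396, 2.032, -0.0]
force: [0.2, 0.3, 0.4]
opening: 0.0596
```

>>> step_arm --motion '[0,0,0,-1,0.2,0,0.7,0,0,0,-1,0.2,0,0.7,0,0,0,-1,0.2,0,0.7,0,0,0,-1,0.2,0,0.7,0,0,0,-1,0.2,0,0.7,0,0,0,-1,0.2,0,0.7,0,0,0,-1,0.2,0,0.7,0,0,0,-1,0.2,0,0.7,0,0,0,-1,0.2,0,0.7,0,0,0,-1,0.2,0,0.7,0,0,0,-1,0.2,0,0.7,0,0,0,-1,0.2,0,0.7]'

```text
t: 4.1
tcp_pos: [0.4369, 0.0902, 0.2313]
orientation: [-2.396, -2.032, -0.0]
force: [0.6, -0.6, 0.0]
opening: 0.0601
```

```bash
python3 plan.py .447 -.0603 .25 -.167
```

```text
t 4.1 tcp [0.4369 0.0902 0.2313] jaw -0.1642 tilt [0.     0.0001] F [ 0.6 -0.6  0. ] open 0.0601
turn tz units 0.03
shift units [-5.87  1.38 -0.75] rows>= 6
```

>>> step_arm --motion '[0,0,0,-1,0.2,0,0.7,0,0,0,-1,0.2,0,0.7,0,0,0,-1,0.2,0,0.7,0,0,0,-1,0.3,0,0.7,0,0,0,-1,0.3,0,0.7,0,0,0,-0.88,0.2,0,0.7,0,0,0,0,0,0,0.7,0,0,0,0,0,0,0.7]'

```text
t: 4.9
tcp_pos: [0.447, -0.0595, 0.2312]
orientation: [-2.398, -2.029, 0.0]
force: [0.1, 0.5, 1.2]
opening: 0.0597
```

```bash
python3 plan.py .447 -.0603 .122 -.167; cat > snap.py <<'E'
import sys,cv2,numpy as np
from bench import imaging
tag=sys.argv[1]; n=sys.argv[2]; x0,y0,x1,y1=map(int,sys.argv[3:7])
im=imaging.camera(n); np.save(f"pics/{tag}.npy",im)
c=cv2.convertScaleAbs(im[y0:y1,x0:x1,::-1],alpha=1.4); s=min(790/(x1-x0),590/(y1-y0))
cv2.imwrite(f"pics/{tag}.png",cv2.resize(c,None,fx=s,fy=s,interpolation=cv2.INTER_CUBIC)); print("scale",s)
E
python3 snap.py a1 scene 120 60 330 260
```

```text
t 4.9 tcp [ 0.447  -0.0595  0.2312] jaw -0.1665 tilt [-0.0002  0.0002] F [0.1 0.5 1.2] open 0.0597
turn tz units 0.0
shift units [-0.03  0.01  4.37] rows>= 5
scale 2.95
```

View pics/a1.png

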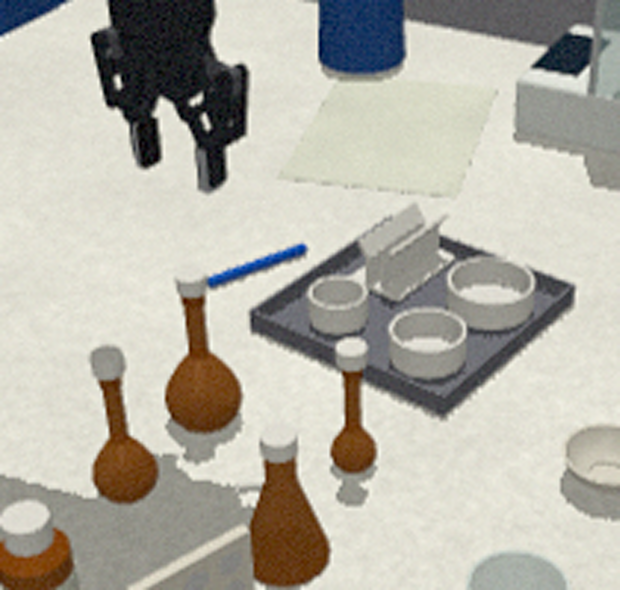

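The open fingers are at (145,160) and (210,185), straddling the axis above the large flask's stopper at (192,287). I'll descend.

>>> step_arm --motion '[0,0,0,0,0,0.9,0.7,0,0,0,0,0,0.9,0.7,0,0,0,0,0,0.9,0.7,0,0,0,0,0,0.9,0.7,0,0,0,0,0,0.77,0.7,0,0,0,0,0,0,0.7,0,0,0,0,0,0,0.1,0,0,0,0,0,0,0.1,0,0,0,0,0,0,0.1,0,0,0,0,0,0,0.1,0,0,0,0,0,0,0.1,0,0,0,0,0,0,0.1]' --force 40

```text
t: 6.15
tcp_pos: [0.4482, -0.0592, 0.1231]
orientation: [2.398, 2.028, 0.004]
force: [0.1, 1.1, 7.4]
opening: 0.025
```

```bash
python3 plan.py .600 .2104 .28 -.167;python3 snap.py a2 scene 120 60 330 260
```

```text
t 6.15 tcp [ 0.4482 -0.0592  0.1231] jaw -0.1668 tilt [0.0023 0.0009] F [0.1 1.1 7.4] open 0.025
turn tz units 0.0
shift units [11.65  4.21 -6.25] rows>= 12
scale 2.95
```

View pics/a2.png

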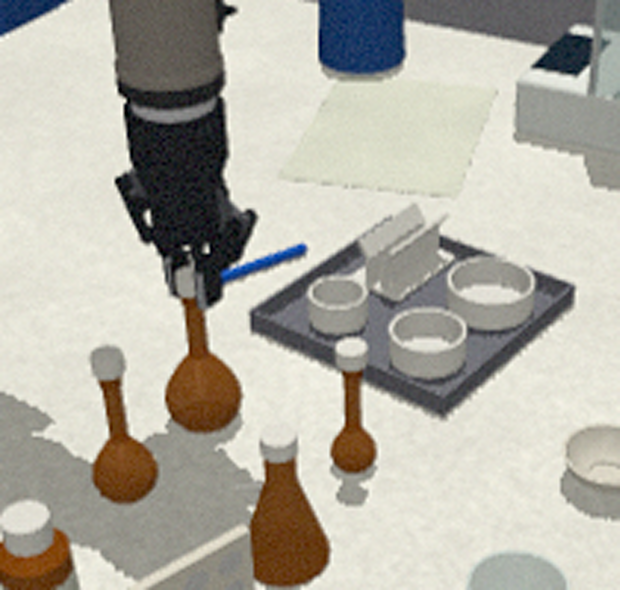

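>>> step_arm --motion '[0,0,0,0,0,-0.4,0.1,0,0,0,0,0,-0.6,0.1,0,0,0,0,0,-0.8,0.1,0,0,0,0,0,-0.8,0.1,0,0,0,0,0,-0.6,0.1,0,0,0,0,0,-0.3,0.1,0,0,0,0,0,0,0.1,0,0,0,0,0,0,0.1]'

```text
t: 7.0
tcp_pos: [0.4467, -0.0593, 0.2092]
orientation: [-2.398, -2.028, 0.0]
force: [-0.4, -0.6, -0.9]
opening: 0.0245
```

>>> step_arm --motion '[0,0,0,0.4,0.15,0,0.1,0,0,0,0.8,0.3,0,0.1,0,0,0,1,0.35,0,0.1,0,0,0,1,0.35,0,0.1,0,0,0,1,0.35,0,0.1,0,0,0,1,0.35,0,0.1,0,0,0,1,0.35,0,0.1,0,0,0,1,0.35,0,0.1,0,0,0,1,0.35,0,0.1,0,0,0,1,0.35,0,0.1,0,0,0,1,0.4,0,0.1,0,0,0,0.8,0.3,0,0.1]'

```text
t: 8.2
tcp_pos: [0.5906, 0.1996, 0.2083]
orientation: [-2.395, -2.032, 0.001]
force: [-0.4, -0.7, -1.1]
opening: 0.0246
```

>>> step_arm --motion '[0,0,0,0.5,0.2,0,0.1,0,0,0,0.2,0.15,0,0.1,0,0,0,0,0,0,0.1,0,0,0,0,0,0,0.1,0,0,0,0,0,0,0.1]'

```text
t: 8.7
tcp_pos: [0.6015, 0.2098, 0.2096]
orientation: [-2.401, -2.026, 0.0]
force: [-0.3, -0.1, -1.2]
opening: 0.0245
```

```bash
python3 plan.py .6015 .211 .132 -.167;python3 snap.py a3 scene 190 30 350 190;python3 snap.py a3t top 110 160 290 280
```

```text
t 8.7 tcp [0.6015 0.2098 0.2096] jaw -0.1688 tilt [-0.0003 -0.0002] F [-0.3 -0.1 -1.2] open 0.0245
turn tz units -0.02
shift units [ 0.05 -0.01  3.11] rows>= 4
scale 3.6875
scale 4.388888888888889
```

View pics/a3.png

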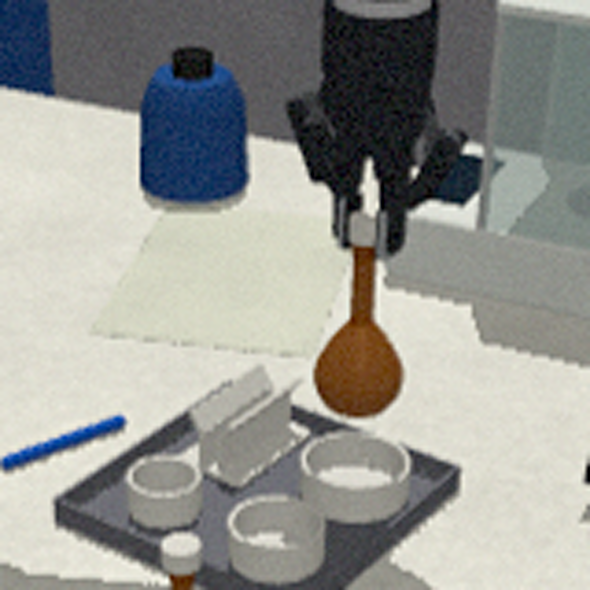

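View pics/a3t.png

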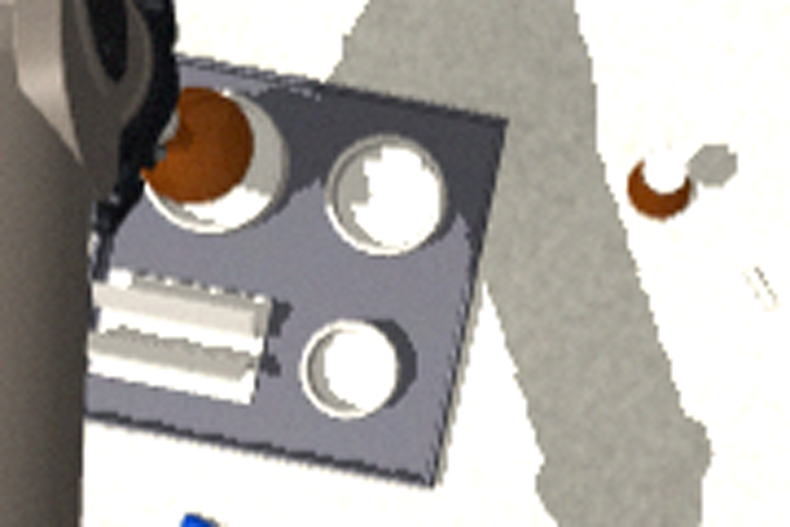

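```bash
cat > bulb.py <<'E'
import sys
from h import *
# amber blob nearest the given full-frame pixel: fit circle to lower part, cast onto plane z
tag,n,x,y,z=sys.argv[1],sys.argv[2],*map(float,sys.argv[3:6])
I=np.load(f"pics/{tag}.npy").astype(int)
m=((I[:,:,0]-I[:,:,2]>25)&(I[:,:,0]<190)&(I[:,:,1]<I[:,:,0]*0.7)).astype(np.uint8)
l=cv2.connectedComponents(m)[1]; S=l==l[int(y),int(x)]
c=max(cv2.findContours(S.astype(np.uint8),0,1)[0],key=len)[:,0].astype(float)
w=S.sum(1).max()/2; rows=np.where(S.any(1))[0]
c=c[c[:,1]>rows[-1]-(1.3*w if n=="scene" else 99)]
f=lambda q: np.hypot(c[:,0]-q[0],c[:,1]-q[1])-q[2]
q=least_squares(f,[*c.mean(0),w],loss="soft_l1",f_scale=.3).x
print(np.round(q,2),np.round(plane(n,q[:2],z),4))
E
python3 bulb.py a3 scene 287 131 0.1105
```

```text
[286.53 131.33  10.78] [0.6016 0.2081 0.1105]
```

>>> step_arm --motion '[0,0,0,0.05,0,0.6,0.1,0,0,0,0,0,0.6,0.1,0,0,0,0,0,0.6,0.1,0,0,0,0,0,0.5,0.1,0,0,0,0,0,0.4,0.1,0,0,0,0,0,0.3,0.1,0,0,0,0,0,0,0.1,0,0,0,0,0,0,0.1]'

```text
t: 9.6
tcp_pos: [0.6022, 0.2123, 0.1347]
orientation: [2.399, 2.028, 0.001]
force: [-0.3, -0.4, -0.4]
opening: 0.0247
```

>>> step_arm --motion '[0,0,0,0,0,0.08,0.1,0,0,0,0,0,0,0.1,0,0,0,0,0,0,0.1]'

```text
t: 9.9
tcp_pos: [0.6021, 0.2124, 0.1328]
orientation: [-2.399, -2.028, -0.001]
force: [0.3, -0.2, -0.5]
opening: 0.0244
```

```bash
python3 plan.py .6015 .211 .132 -.167
```

```text
t 9.9 tcp [0.6021 0.2124 0.1328] jaw -0.1669 tilt [0.0004 0.0003] F [ 0.3 -0.2 -0.5] open 0.0244
turn tz units 0.0
shift units [-0.06 -0.01  0.03] rows>= 1
```

>>> step_arm --motion '[0,0,0,0,0,0.06,0.1,0,0,0,0,0,0,0.1,0,0,0,0,0,0,0.1]'

```text
t: 10.2
tcp_pos: [0.6028, 0.2125, 0.1323]
orientation: [2.399, 2.028, 0.003]
force: [-1.3, -0.2, 4.9]
opening: 0.0246
```

```bash
python3 snap.py a4 scene 190 50 350 210; python3 bulb.py a4 scene 286 148 0.033
```

```text
scale 3.6875
[285.98 151.89  10.07] [0.5966 0.2254 0.033 ]
```

View pics/a4.png

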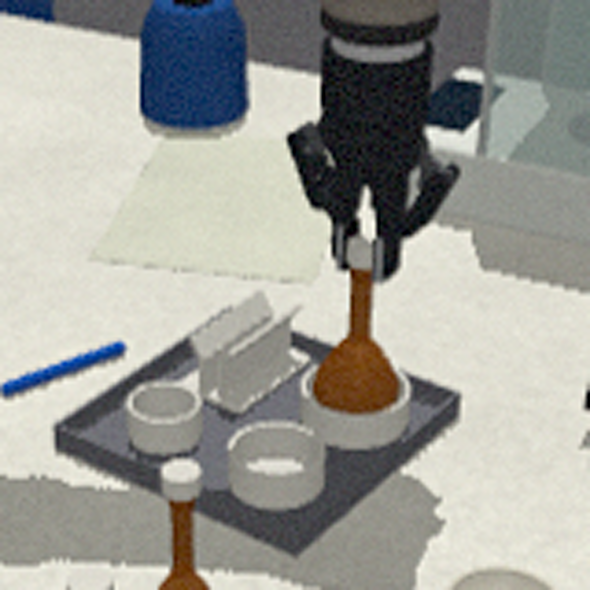

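The large flask's bulb (355,375) sits inside the large cup, and contact came at the expected height with 5 N. I'll release and back off.

>>> step_arm --motion '[0,0,0,0,0,0,0.3,0,0,0,0,0,0,0.4,0,0,0,0,0,0,0.55,0,0,0,0,0,0,0.55,0,0,0,0,0,-0.5,0.55,0,0,0,0,0,-0.8,0.55,0,0,0,0,0,-0.9,0.55,0,0,0,0,0,-0.9,0.6,0,0,0,0,0,-0.9,0.7,0,0,0,0,0,0,0.7]'

```text
t: 11.25
tcp_pos: [0.6041, 0.2125, 0.2353]
orientation: [2.398, 2.027, 0.01]
force: [0.9, -0.8, 0.6]
opening: 0.0599
```

```bash
python3 plan.py .594 -.0567 .22 -.167; python3 snap.py a5 scene 120 60 330 260;
```

```text
t 11.25 tcp [0.6041 0.2125 0.2353] jaw -0.1674 tilt [0.0058 0.0027] F [ 0.9 -0.8  0.6] open 0.0599
turn tz units -0.0
shift units [-10.69   1.39   0.58] rows>= 11
scale 2.95
```

View pics/a5.png

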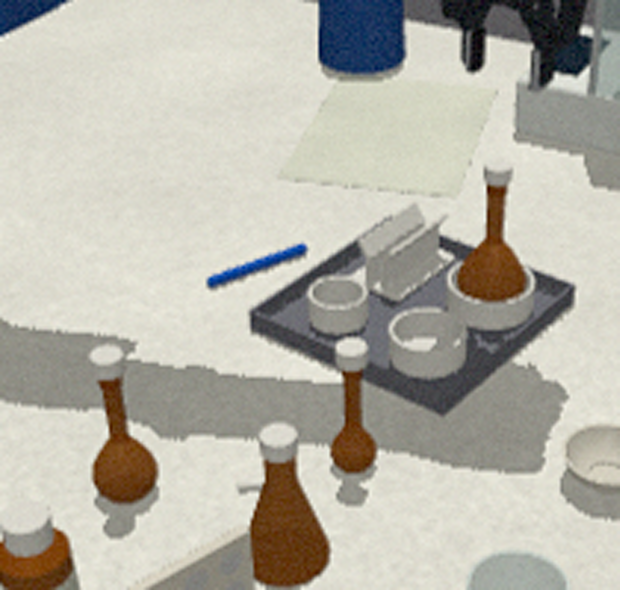

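The large flask stands upright in its cup at (493,265). Next is the small flask at (352,410).

>>> step_arm --motion '[0,0,0,-1,0.12,0,0.7,0,0,0,-1,0.12,0,0.7,0,0,0,-1,0.12,0,0.7,0,0,0,-1,0.12,0,0.7,0,0,0,-1,0.12,0,0.7,0,0,0,-1,0.12,0,0.7,0,0,0,-1,0.12,0,0.7,0,0,0,-1,0.12,0,0.7,0,0,0,-1,0.12,0,0.7,0,0,0,-1,0.12,0,0.7,0,0,0,-0.69,0.12,0,0.7,0,0,0,0,0,0,0.7]'

```text
t: 12.5
tcp_pos: [0.5891, -0.06, 0.2306]
orientation: [2.404, 2.022, -0.003]
force: [0.1, 1.2, 0.5]
opening: 0.0597
```

```bash
python3 plan.py .594 -.0567 .095 -.167
```

```text
t 12.5 tcp [ 0.5891 -0.06    0.2306] jaw -0.1719 tilt [-0.0012 -0.0013] F [0.1 1.2 0.5] open 0.0597
turn tz units -0.05
shift units [0.17 0.18 5.42] rows>= 6
```

>>> step_arm --motion '[0,0,0,0.15,0.2,0.9,0.7,0,0,0,0,0,0.9,0.7,0,0,0,0,0,0.9,0.7,0,0,0,0,0,0,0.7,0,0,0,0,0,0,0.7]'

```text
t: 13.0
tcp_pos: [0.5955, -0.053, 0.1634]
orientation: [-2.398, -2.029, 0.002]
force: [1.1, -0.4, 0.3]
opening: 0.0597
```

```bash
python3 plan.py .594 -.0567 .095 -.167
```

```text
t 13.0 tcp [ 0.5955 -0.053   0.1634] jaw -0.1662 tilt [-0.0013  0.    ] F [ 1.1 -0.4  0.3] open 0.0597
turn tz units 0.01
shift units [-0.16 -0.03  2.74] rows>= 3
```

>>> step_arm --motion '[0,0,0,-0.14,-0.03,0.7,0.7,0,0,0,0,0,0.7,0.7,0,0,0,0,0,0.7,0.7,0,0,0,0,0,0.6,0.7,0,0,0,0,0,0,0.7,0,0,0,0,0,0,0.1,0,0,0,0,0,0,0.1,0,0,0,0,0,0,0.1,0,0,0,0,0,0,0.1,0,0,0,0,0,0,0.1,0,0,0,0,0,0,0.1]'

```text
t: 14.1
tcp_pos: [0.5951, -0.0573, 0.0972]
orientation: [2.398, 2.028, 0.002]
force: [-1.1, -0.6, 6.5]
opening: 0.0242
```

```bash
python3 plan.py .4815 .1245 .2 -.167; python3 snap.py b1 scene 150 100 310 230;
```

```text
t 14.1 tcp [ 0.5951 -0.0573  0.0972] jaw -0.1671 tilt [0.0018 0.0003] F [-1.1 -0.6  6.5] open 0.0242
turn tz units -0.0
shift units [ 6.42 -5.68 -4.12] rows>= 7
scale 4.538461538461538
```

View pics/b1.png

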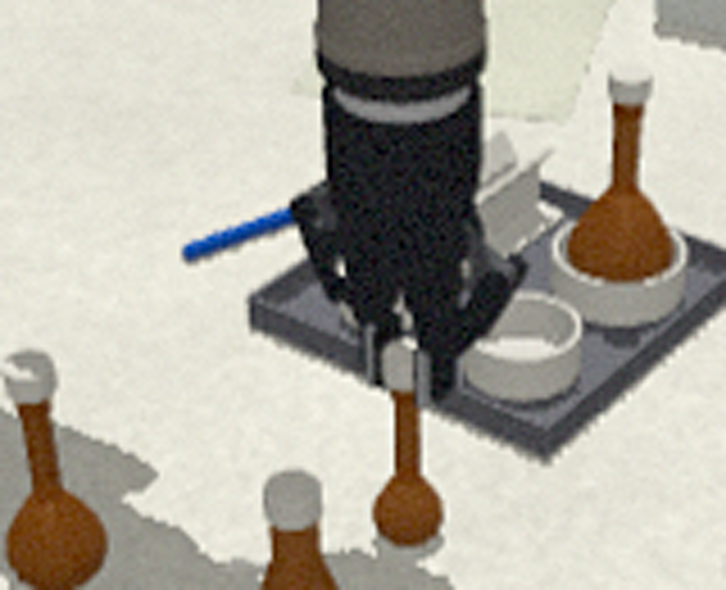

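The small flask's stopper is held between the pads at (400,365). I'll lift it and carry it to the small cup.

>>> step_arm --motion '[0,0,0,0,0,-0.4,0.1,0,0,0,0,0,-0.7,0.1,0,0,0,0,0,-0.9,0.1,0,0,0,0,0,-0.9,0.1,0,0,0,0,0,-0.8,0.1,0,0,0,0,0,-0.4,0.1,0,0,0,0,0,0,0.1]'

```text
t: 14.85
tcp_pos: [0.5951, -0.0573, 0.2001]
orientation: [2.398, 2.027, 0.004]
force: [-0.1, 1.3, -1.4]
opening: 0.0243
```

>>> step_arm --motion '[0,0,0,0.3,-0.3,0,0.1,0,0,0,0.7,-0.6,0,0.1,0,0,0,0.9,-0.8,0,0.1,0,0,0,0.9,-0.8,0,0.1,0,0,0,0.9,-0.8,0,0.1,0,0,0,0.9,-0.8,0,0.1,0,0,0,0.9,-0.8,0,0.1,0,0,0,0.6,-0.5,0,0.1,0,0,0,0.3,-0.3,0,0.1,0,0,0,0,0,0,0.1,0,0,0,0,0,0,0.1,0,0,0,0,0,0,0.1]'

```text
t: 16.05
tcp_pos: [0.4808, 0.1231, 0.1985]
orientation: [2.4, 2.026, -0.0]
force: [-0.1, 0.0, -1.0]
opening: 0.0247
```

```bash
python3 plan.py .481 .125 .106 -.167; python3 snap.py b2 scene 150 60 310 200;
```

```text
t 16.05 tcp [0.4808 0.1231 0.1985] jaw -0.1689 tilt [ 0.0002 -0.0006] F [-0.1  0.  -1. ] open 0.0247
turn tz units -0.02
shift units [ 0.08 -0.01  3.7 ] rows>= 4
scale 4.214285714285714
```

View pics/b2.png

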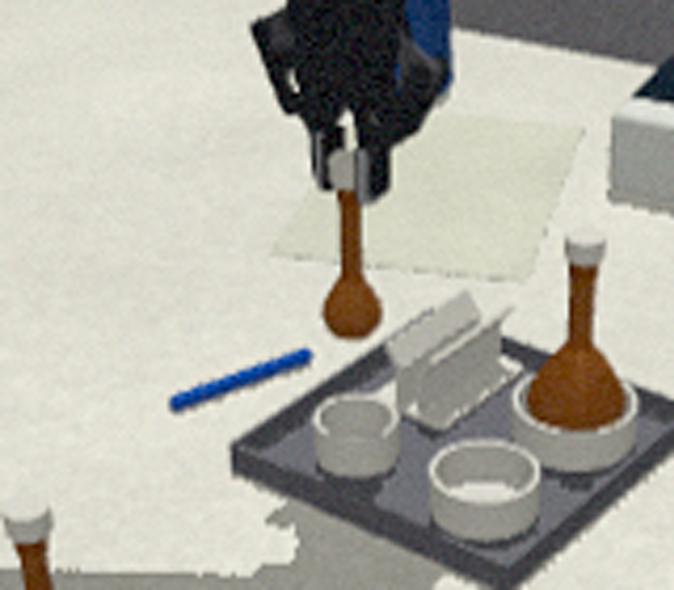

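```bash
python3 bulb.py b2 scene 233 133 0.1155;python3 -c "
from h import *
print(proj('scene',[.481,.125,.035]))"
```

```text
[232.96 133.37   6.05] [0.4799 0.1234 0.1155]
[234.25282805 158.20408077]
```

>>> step_arm --motion '[0,0,0,0,0,0.6,0.1,0,0,0,0,0,0.7,0.1,0,0,0,0,0,0.7,0.1,0,0,0,0,0,0,0.1,0,0,0,0,0,0,0.1]'

```text
t: 16.6
tcp_pos: [0.4808, 0.1235, 0.1487]
orientation: [2.4, 2.026, -0.001]
force: [0.5, 0.6, -1.0]
opening: 0.0242
```

```bash
python3 plan.py .481 .125 .106 -.167; python3 snap.py b3 scene 180 80 280 180;python3 bulb.py b3 scene 233 145 0.0655
```

```text
t 16.6 tcp [0.4808 0.1235 0.1487] jaw -0.1685 tilt [-0.0002 -0.0007] F [ 0.5  0.6 -1. ] open 0.0242
turn tz units -0.01
shift units [ 0.06 -0.    1.71] rows>= 2
scale 5.9
[233.6  148.99   6.1 ] [0.4801 0.1244 0.0655]
```

View pics/b3.png

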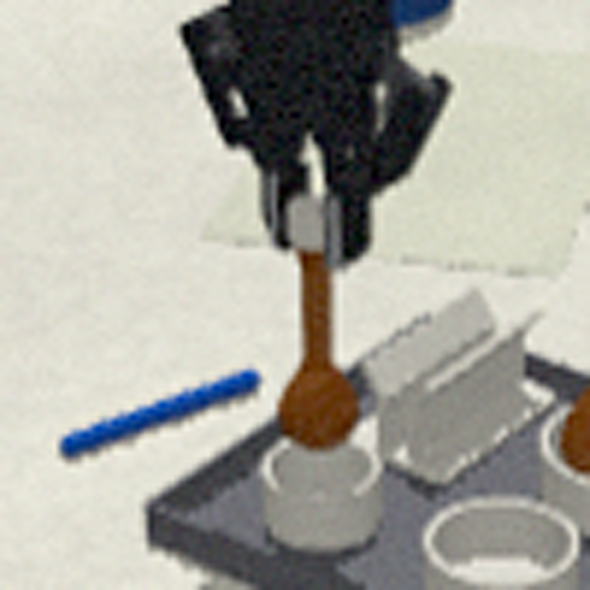

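The bulb (320,405) is centred over the small cup's mouth (322,470), so I'll lower it.

>>> step_arm --motion '[0,0,0,0.04,0,0.5,0.1,0,0,0,0,0,0.5,0.1,0,0,0,0,0,0.4,0.1,0,0,0,0,0,0.25,0.1,0,0,0,0,0,0.06,0.1,0,0,0,0,0,0,0.1,0,0,0,0,0,0,0.1]'

```text
t: 17.35
tcp_pos: [0.4808, 0.1255, 0.1062]
orientation: [-2.399, -2.028, -0.001]
force: [-2.0, 0.4, 8.7]
opening: 0.0246
```

>>> step_arm --motion '[0,0,0,0,0,0.04,0.1,0,0,0,0,0,0,0.1,0,0,0,0,0,0,0.1]'

```text
t: 17.65
tcp_pos: [0.4814, 0.1258, 0.1061]
orientation: [-2.399, -2.027, -0.003]
force: [-4.8, -0.3, 19.9]
opening: 0.0248
```

```bash
python3 snap.py b4 scene 180 80 280 180
```

```text
scale 5.9
```

View pics/b4.png

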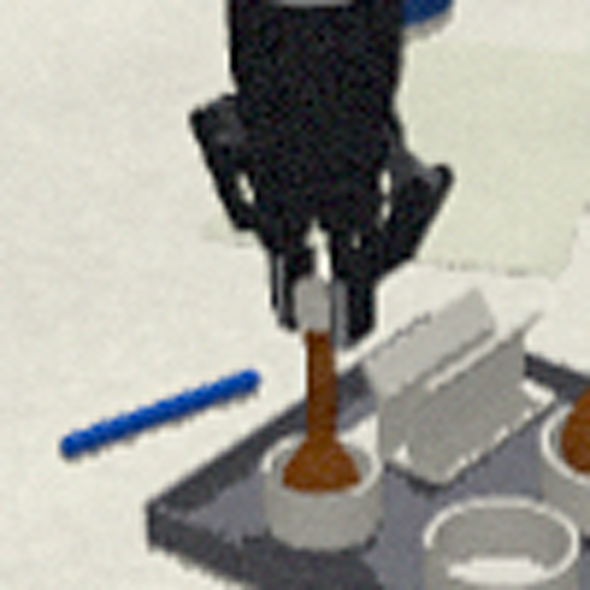

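It is seated at the expected height. I'll ease off, release and rise.

>>> step_arm --motion '[0,0,0,0,0,-0.05,0.1,0,0,0,0,0,0,0.3,0,0,0,0,0,0,0.4,0,0,0,0,0,0,0.55,0,0,0,0,0,0,0.55,0,0,0,0,0,-0.5,0.55,0,0,0,0,0,-0.9,0.55,0,0,0,0,0,-1,0.55,0,0,0,0,0,-1,0.6,0,0,0,0,0,-1,0.7,0,0,0,0,0,0,0.7,0,0,0,0,0,0,0.7]'

```text
t: 18.9
tcp_pos: [0.4808, 0.1255, 0.2168]
orientation: [-2.399, -2.028, -0.003]
force: [0.3, -0.3, 0.2]
opening: 0.0598
```

```bash
python3 plan.py .4437 -.1695 .215 -.167; python3 snap.py b5 scene 120 60 330 260;
```

```text
t 18.9 tcp [0.4808 0.1255 0.2168] jaw -0.1669 tilt [0.0012 0.0012] F [ 0.3 -0.3  0.2] open 0.0598
turn tz units 0.0
shift units [-11.88   0.5    0.05] rows>= 12
scale 2.95
```

View pics/b5.png

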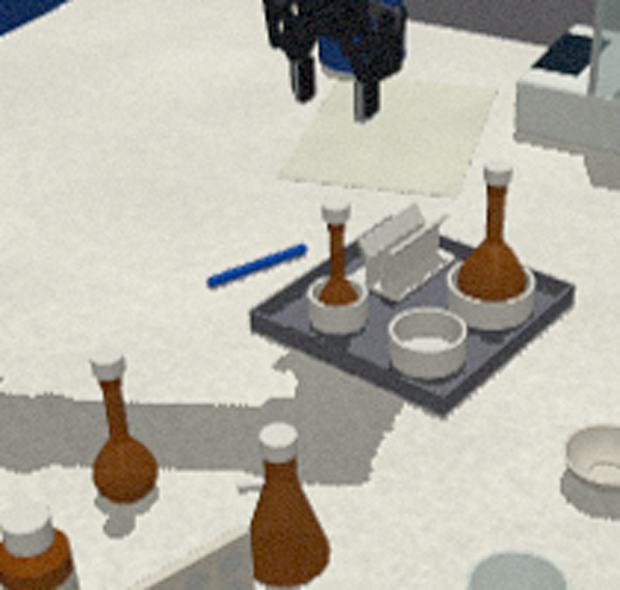

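The small flask stands upright in its cup at (337,265). The medium flask is at (120,430).

>>> step_arm --motion '[0,0,0,-1,0.04,0,0.7,0,0,0,-1,0.04,0,0.7,0,0,0,-1,0.04,0,0.7,0,0,0,-1,0.04,0,0.7,0,0,0,-1,0.04,0,0.7,0,0,0,-1,0.04,0,0.7,0,0,0,-1,0.04,0,0.7,0,0,0,-1,0.04,0,0.7,0,0,0,-1,0.04,0,0.7,0,0,0,-1,0.04,0,0.7,0,0,0,-1,0.06,0,0.7,0,0,0,-0.88,0.04,0,0.7]'

```text
t: 20.15
tcp_pos: [0.4424, -0.1708, 0.2152]
orientation: [-2.399, -2.027, 0.003]
force: [0.3, -0.3, 0.3]
opening: 0.0594
```

>>> step_arm --motion '[0,0,0,0,0,0.8,0.7,0,0,0,0,0,0.5,0.7,0,0,0,0,0,0,0.7,0,0,0,0,0,0,0.7,0,0,0,0,0,0,0.7]'

```text
t: 20.65
tcp_pos: [0.4439, -0.1693, 0.1839]
orientation: [2.398, 2.029, 0.0]
force: [-0.7, 0.5, -1.0]
opening: 0.0599
```

```bash
python3 plan.py .4437 -.1695 .111 -.167
```

```text
t 20.65 tcp [ 0.4439 -0.1693  0.1839] jaw -0.1662 tilt [ 0.0004 -0.0001] F [-0.7  0.5 -1. ] open 0.0599
turn tz units 0.01
shift units [-0.01 -0.01  2.92] rows>= 3
```

>>> step_arm --motion '[0,0,0,0,0,0.8,0.7,0,0,0,0,0,0.8,0.7,0,0,0,0,0,0.8,0.7,0,0,0,0,0,0.5,0.7,0,0,0,0,0,0,0.7,0,0,0,0,0,0,0.1,0,0,0,0,0,0,0.1,0,0,0,0,0,0,0.1,0,0,0,0,0,0,0.1,0,0,0,0,0,0,0.1,0,0,0,0,0,0,0.1]'

```text
t: 21.75
tcp_pos: [0.4443, -0.1699, 0.1121]
orientation: [2.398, 2.028, 0.002]
force: [-1.1, 0.7, 7.0]
opening: 0.0245
```

```bash
python3 plan.py .585 .1073 .22 -.167; python3 snap.py c1 scene 100 100 260 230;
```

```text
t 21.75 tcp [ 0.4443 -0.1699  0.1121] jaw -0.1671 tilt [0.0019 0.0001] F [-1.1  0.7  7. ] open 0.0245
turn tz units -0.0
shift units [11.87  3.71 -4.31] rows>= 12
scale 4.538461538461538
```

View pics/c1.png

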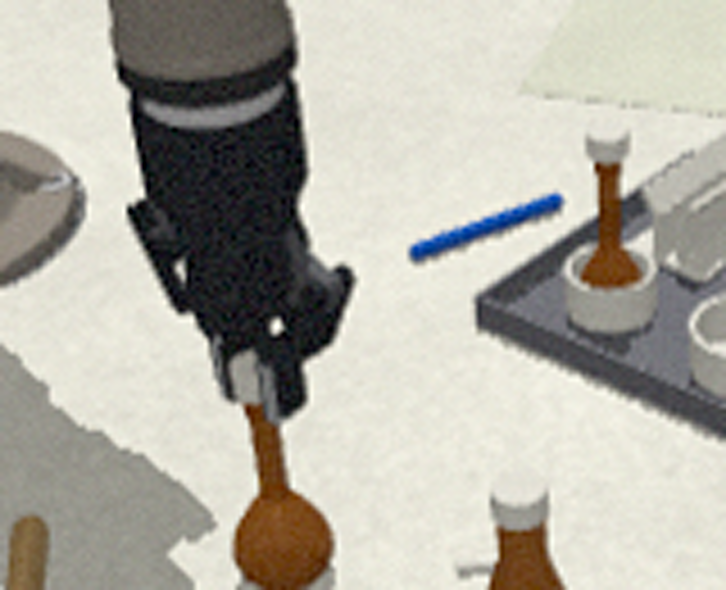

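The medium stopper is held at (245,375), and the line to its cup is now clear. I'll lift and carry it.

>>> step_arm --motion '[0,0,0,0,0,-0.4,0.1,0,0,0,0,0,-0.7,0.1,0,0,0,0,0,-0.9,0.1,0,0,0,0,0,-0.9,0.1,0,0,0,0,0,-0.8,0.1,0,0,0,0,0,-0.6,0.1,0,0,0,0,0,0,0.1]'

```text
t: 22.5
tcp_pos: [0.4447, -0.1701, 0.2207]
orientation: [2.397, 2.027, 0.006]
force: [0.5, -0.4, -0.9]
opening: 0.0244
```

>>> step_arm --motion '[0,0,0,0.4,0.15,0,0.1,0,0,0,0.8,0.25,0,0.1,0,0,0,1,0.3,0,0.1,0,0,0,1,0.3,0,0.1,0,0,0,1,0.3,0,0.1,0,0,0,1,0.3,0,0.1,0,0,0,1,0.3,0,0.1,0,0,0,1,0.3,0,0.1,0,0,0,1,0.3,0,0.1,0,0,0,1,0.3,0,0.1,0,0,0,1,0.3,0,0.1,0,0,0,0.8,0.3,0,0.1]'

```text
t: 23.7
tcp_pos: [0.5727, 0.0901, 0.2169]
orientation: [-2.396, -2.03, 0.003]
force: [0.1, -0.3, -0.6]
opening: 0.0247
```

>>> step_arm --motion '[0,0,0,0.5,0.2,0,0.1,0,0,0,0.37,0.11,0,0.1,0,0,0,0,0,0.4,0.1,0,0,0,0,0,0.7,0.1,0,0,0,0,0,0.7,0.1,0,0,0,0,0,0.2,0.1,0,0,0,0,0,0,0.1,0,0,0,0,0,0,0.1]'

```text
t: 24.5
tcp_pos: [0.5845, 0.107, 0.169]
orientation: [2.4, 2.027, 0.001]
force: [-0.3, -1.2, -0.4]
opening: 0.0244
```

```bash
python3 plan.py .585 .1073 .121 -.167; python3 snap.py c2 scene 210 80 330 200;python3 bulb.py c2 scene 264 158 0.068
```

```text
t 24.5 tcp [0.5845 0.107  0.169 ] jaw -0.1679 tilt [0.0005 0.    ] F [-0.3 -1.2 -0.4] open 0.0244
turn tz units -0.01
shift units [0.02 0.02 1.92] rows>= 2
scale 4.916666666666667
[278.25 151.67  15.33] [0.598  0.1645 0.068 ]
```

View pics/c2.png

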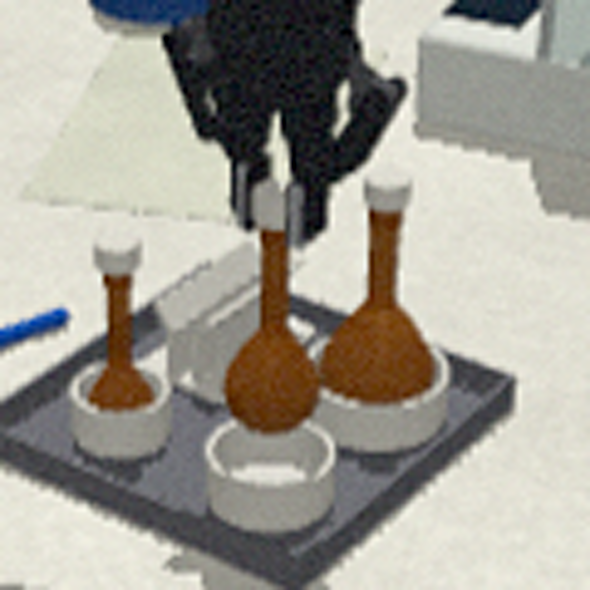

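The bulb (271,384) is centred over the medium cup's mouth (271,455). The blob fit merged with the large flask, so I'm discarding that number. I'll lower it.

>>> step_arm --motion '[0,0,0,0,0,0.5,0.1,0,0,0,0,0,0.5,0.1,0,0,0,0,0,0.5,0.1,0,0,0,0,0,0.3,0.1,0,0,0,0,0,0.1,0.1,0,0,0,0,0,0.03,0.1,0,0,0,0,0,0,0.1,0,0,0,0,0,0,0.1]'

```text
t: 25.35
tcp_pos: [0.5846, 0.1076, 0.1212]
orientation: [-2.399, -2.028, -0.001]
force: [-3.0, -0.7, 10.1]
opening: 0.0245
```

```bash
python3 plan.py .585 .1073 .121 -.167; python3 snap.py c3 scene 210 80 330 200
```

```text
t 25.35 tcp [0.5846 0.1076 0.1212] jaw -0.1672 tilt [0.0001 0.001 ] F [-3.  -0.7 10.1] open 0.0245
turn tz units -0.0
shift units [-0.01  0.02  0.01] rows>= 1
scale 4.916666666666667
```

View pics/c3.png

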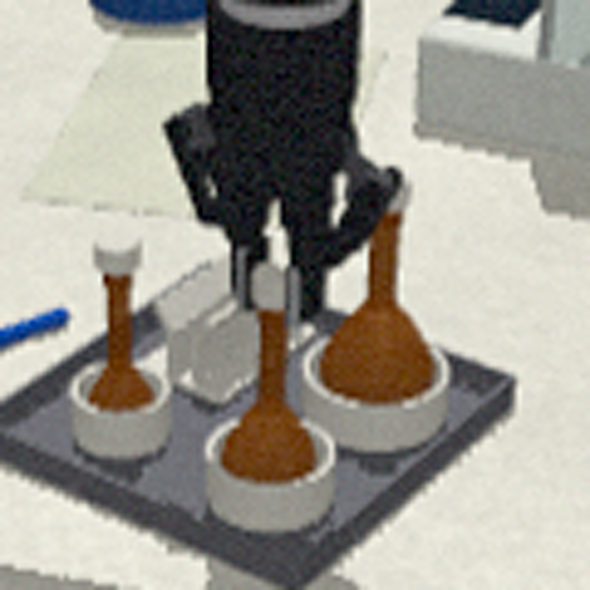

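The medium flask is seated in its cup, with 10 N at the expected height. I'll ease off, release and rise.

>>> step_arm --motion '[0,0,0,0,0,-0.04,0.1,0,0,0,0,0,0,0.3,0,0,0,0,0,0,0.4,0,0,0,0,0,0,0.55,0,0,0,0,0,0,0.55,0,0,0,0,0,-0.5,0.55,0,0,0,0,0,-0.9,0.55,0,0,0,0,0,-1,0.55,0,0,0,0,0,-1,0.55,0,0,0,0,0,-1,0.55,0,0,0,0,0,0,0.55,0,0,0,0,0,0,0.55]'

```text
t: 26.6
tcp_pos: [0.5846, 0.1076, 0.2322]
orientation: [2.399, 2.028, 0.003]
force: [-1.1, -0.7, -0.9]
opening: 0.0469
```

```bash
python3 plan.py .6145 -.315 .24 -.384; python3 snap.py d1 scene 120 60 330 320
```

```text
t 26.6 tcp [0.5846 0.1076 0.2322] jaw -0.167 tilt [0.0014 0.0009] F [-1.1 -0.7 -0.9] open 0.0469
turn tz units 2.17
shift units [-16.47   3.99  -0.33] rows>= 17
scale 2.269230769230769
```

View pics/d1.png

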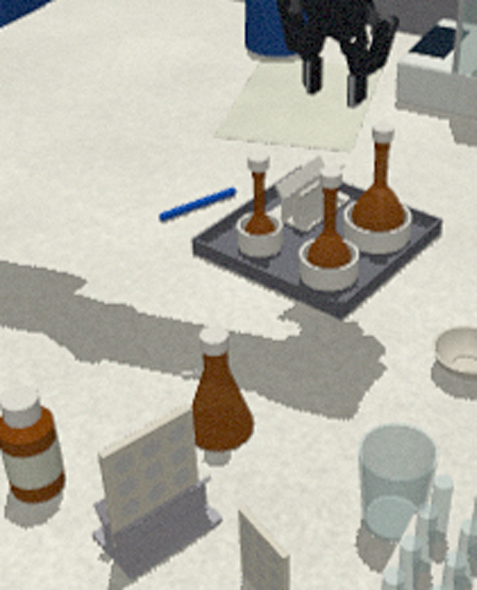

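All three flasks stand upright in the tray. The larger plate in its stand is at (150,475), and the smaller look-alike is at (265,555). I'll go above the larger one.

>>> step_arm --motion '[0,0,0,-1,0.24,0,0.55,0,0,0,-1,0.24,0,0.55,0,0,0,-1,0.24,0,0.55,0,0,0,-1,0.24,0,0.55,0,0,0,-1,0.24,0,0.55,0,0,0,-1,0.24,0,0.55,0,0,0,-1,0.24,0,0.55,0,0,0,-1,0.24,0,0.55,0,0,0,-1,0.24,0,0.55,0,0,0,-1,0.24,0,0.55,0,0,0,-1,0.24,0,0.55,0,0,0,-1,0.24,0,0.55]'

```text
t: 27.85
tcp_pos: [0.6047, -0.2009, 0.2299]
orientation: [-2.398, -2.027, 0.002]
force: [0.6, 0.9, 0.7]
opening: 0.047
```

>>> step_arm --motion '[0,0,0,-1,0.24,0,0.55,0,0,0,-1,0.24,0,0.55,0,0,0,-1,0.24,0,0.55,0,0,0,-1,0.24,0,0.55,0,0,0,-0.47,0.15,0,0.55,0,0,0.7,0,0,0,0.55,0,0,0.7,0,0,0,0.55,0,0,0.77,0,0,0,0.55,0,0,0,0,0,0,0.55,0,0,0,0,0,0,0.55,0,0,0,0,0,0,0.55]'

```text
t: 28.95
tcp_pos: [0.6142, -0.3146, 0.231]
orientation: [-2.602, -1.759, 0.0]
force: [0.2, -0.6, 0.4]
opening: 0.0471
```

```bash
python3 plan.py .6145 -.315 .098 -.384; python3 snap.py d2 scene 140 180 270 320
```

```text
t 28.95 tcp [ 0.6142 -0.3146  0.231 ] jaw -0.3822 tilt [-0.0004  0.0004] F [ 0.2 -0.6  0.4] open 0.0471
turn tz units 0.02
shift units [-0.01  0.02  5.32] rows>= 6
scale 4.214285714285714
```

View pics/d2.png

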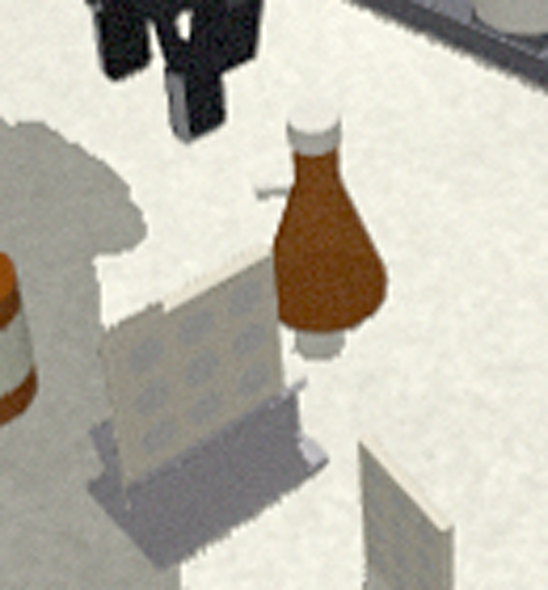

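The fingers straddle the plate at (190,400 in the crop). The conical flask at (320,230) stands clear. I'll descend and close.

>>> step_arm --motion '[0,0,0,0,0,0.9,0.55,0,0,0,0,0,0.9,0.55,0,0,0,0,0,0.9,0.55,0,0,0,0,0,0.9,0.55,0,0,0,0,0,0.9,0.55,0,0,0,0,0,0.9,0.55,0,0,0,0,0,0,0.55,0,0,0,0,0,0,0.3,0,0,0,0,0,0,0.2,0,0,0,0,0,0,0.1,0,0,0,0,0,0,0,0,0,0,0,0,0,0]' --force 50

```text
t: 30.2
tcp_pos: [0.6151, -0.3157, 0.098]
orientation: [2.603, 1.755, 0.002]
force: [-0.5, -0.1, 6.3]
opening: 0.0081
```

>>> step_arm --motion '[0,0,0,0,0,0,0,0,0,0,0,0,0,0,0,0,0,0,0,0,0]'

```text
t: 30.5
tcp_pos: [0.6151, -0.3157, 0.098]
orientation: [2.603, 1.756, 0.002]
force: [-0.8, 0.5, 6.6]
opening: 0.0081
```

```bash
python3 plan.py .6145 -.315 .25 -.384; python3 snap.py d3 scene 140 180 270 320; python3 snap.py d3t top 300 150 420 250
```

```text
t 30.5 tcp [ 0.6151 -0.3157  0.098 ] jaw -0.384 tilt [ 0.0024 -0.001 ] F [-0.8  0.5  6.6] open 0.0081
turn tz units 0.0
shift units [ 0.02 -0.02 -6.08] rows>= 7
scale 4.214285714285714
scale 5.9
```

View pics/d3.png

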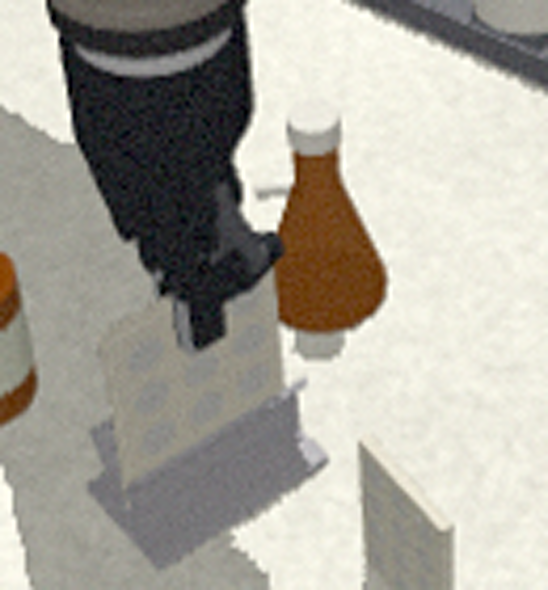

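View pics/d3t.png

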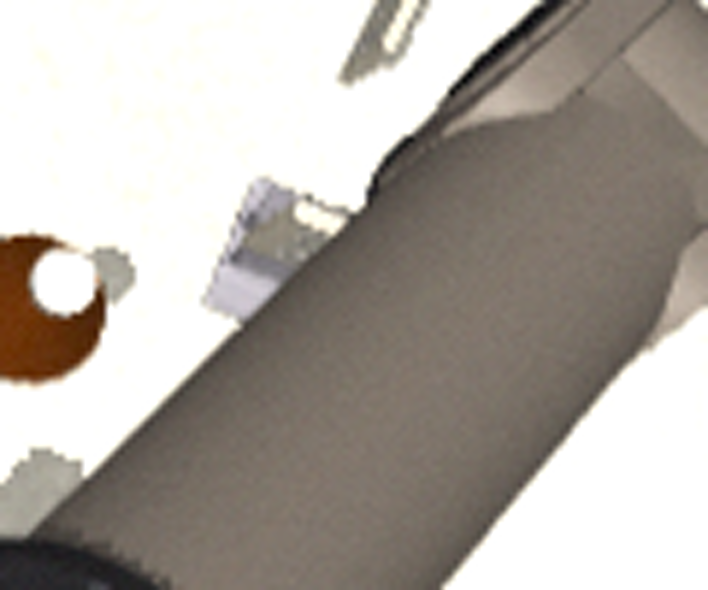

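The plate is held, with the opening at 8 mm. I'll lift it straight up, turn it to the rack's heading and carry it high over the flasks.

>>> step_arm --motion '[0,0,0,0,0,-0.3,0,0,0,0,0,0,-0.5,0,0,0,0,0,0,-0.7,0,0,0,0,0,0,-0.8,0,0,0,0,0,0,-0.9,0,0,0,0,0,0,-1,0,0,0,0,0,0,-1,0,0,0,0,0,0,-1,0,0,0,0,0,0,-0.8,0,0,0,0,0,0,0,0,0,0,0,0,0,0,0]'

```text
t: 31.7
tcp_pos: [0.6141, -0.315, 0.2717]
orientation: [2.604, 1.756, 0.001]
force: [-0.4, -0.1, -2.5]
opening: 0.0083
```

>>> step_arm --motion '[0,0,-0.4,0,0,0,0,0,0,-0.6,0,0,0,0,0,0,-0.6,0,0,0,0,0,0,-0.57,0,0,0,0,0,0,0,0,0,0,0,0,0,0,0,0,0,0]'

```text
t: 32.3
tcp_pos: [0.6138, -0.3147, 0.2702]
orientation: [-2.399, -2.025, 0.001]
force: [0.5, 0.9, -1.8]
opening: 0.0078
```

```bash
python3 plan.py .4983 .2288 .28 -.1668; python3 snap.py e1 scene 100 80 340 330
```

```text
t 32.3 tcp [ 0.6138 -0.3147  0.2702] jaw -0.1686 tilt [-0.0016  0.0008] F [ 0.5  0.9 -1.8] open 0.0078
turn tz units -0.02
shift units [20.66 -8.2  -0.37] rows>= 21
scale 2.36
```

View pics/e1.png

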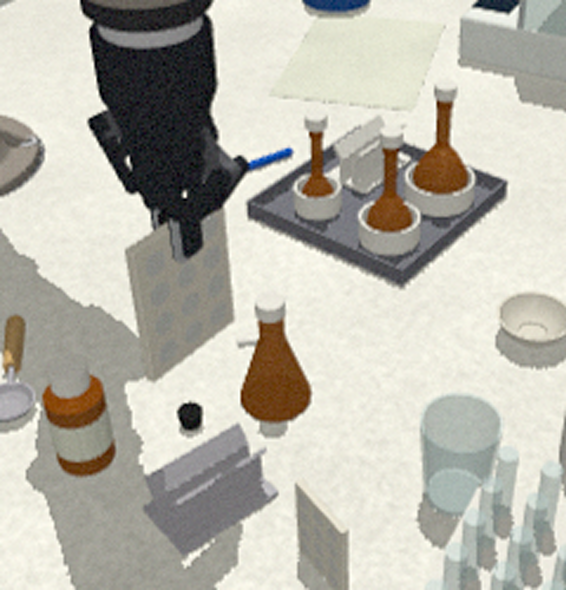

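The plate hangs upright at (180,295) and clears the stand and the conical flask. I'll carry it to the rack.

>>> step_arm --motion '[0,0,0,0.3,-0.1,0,0,0,0,0,0.7,-0.3,0,0,0,0,0,1,-0.4,0,0,0,0,0,1,-0.4,0,0,0,0,0,1,-0.4,0,0,0,0,0,1,-0.4,0,0,0,0,0,1,-0.4,0,0,0,0,0,1,-0.4,0,0,0,0,0,1,-0.4,0,0,0,0,0,1,-0.4,0,0,0,0,0,1,-0.4,0,0,0,0,0,1,-0.4,0,0]'

```text
t: 33.55
tcp_pos: [0.5508, -0.0241, 0.2713]
orientation: [-2.399, -2.028, -0.0]
force: [0.5, 1.2, -2.2]
opening: 0.0083
```

>>> step_arm --motion '[0,0,0,1,-0.4,0,0,0,0,0,1,-0.4,0,0,0,0,0,1,-0.4,0,0,0,0,0,1,-0.4,0,0,0,0,0,1,-0.4,0,0,0,0,0,1,-0.4,0,0,0,0,0,1,-0.4,0,0,0,0,0,1,-0.4,0,0,0,0,0,0.8,-0.3,0,0,0,0,0,0.5,-0.2,0,0,0,0,0,0.3,-0.1,0,0,0,0,0,0,0,0,0]'

```text
t: 34.75
tcp_pos: [0.4975, 0.2275, 0.2712]
orientation: [-2.398, -2.03, 0.0]
force: [-0.2, 0.1, -2.3]
opening: 0.008
```

>>> step_arm --motion '[0,0,0,0,0,0,0,0,0,0,0,0,0,0]'

```text
t: 34.95
tcp_pos: [0.4981, 0.2255, 0.2714]
orientation: [2.401, 2.026, -0.0]
force: [0.1, 0.8, -1.4]
opening: 0.0081
```

```bash
python3 plan.py .4975 .2288 .18 -.1668; python3 snap.py e2 scene 180 50 320 190; python3 snap.py e2t top 110 160 230 270
```

```text
t 34.95 tcp [0.4981 0.2255 0.2714] jaw -0.1692 tilt [ 0.0001 -0.0003] F [ 0.1  0.8 -1.4] open 0.0081
turn tz units -0.02
shift units [ 0.13 -0.05  3.65] rows>= 4
scale 4.214285714285714
scale 5.363636363636363
```

View pics/e2.png

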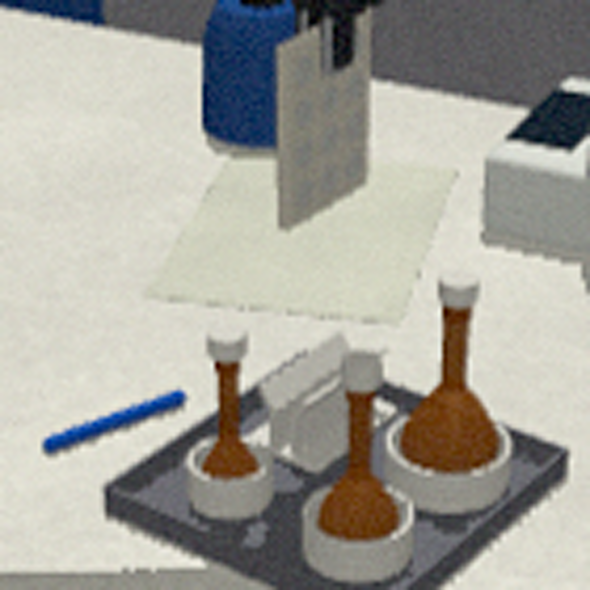

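View pics/e2t.png

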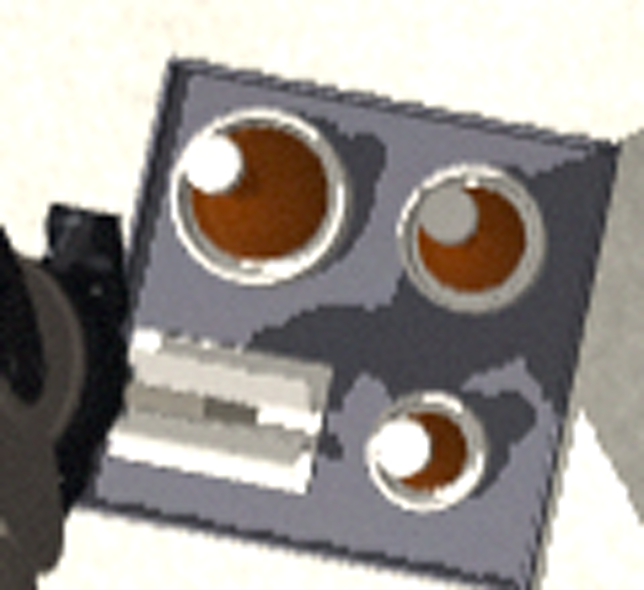

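All three flasks sit in their cups, and the plate is above the rack. I'll lower it to just over the rack's mouth and look.

>>> step_arm --motion '[0,0,0,0.1,0,0.5,0,0,0,0,0,0,0.8,0,0,0,0,0,0,0.9,0,0,0,0,0,0,0.9,0,0,0,0,0,0,0.6,0,0,0,0,0,0,0.4,0,0,0,0,0,0,0,0,0,0,0,0,0,0,0,0,0,0,0,0,0,0]'

```text
t: 35.95
tcp_pos: [0.4988, 0.2296, 0.1696]
orientation: [2.399, 2.028, 0.002]
force: [1.0, 1.1, -1.8]
opening: 0.0083
```

```bash
python3 plan.py .4975 .2288 .103 -.1668; python3 snap.py e3 scene 200 70 300 170
```

```text
t 35.95 tcp [0.4988 0.2296 0.1696] jaw -0.1671 tilt [0.0013 0.0008] F [ 1.   1.1 -1.8] open 0.0083
turn tz units -0.0
shift units [-0.04 -0.05  2.66] rows>= 3
scale 5.9
```

View pics/e3.png

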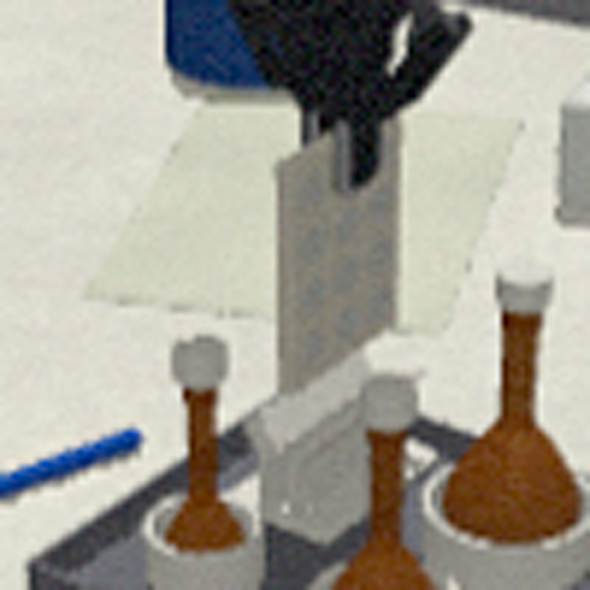

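```bash
python3 - <<'E'
from h import *
c=lambda u,v:((u/5.9-.4)+200,(v/5.9-.4)+70)
s=np.array([.166,.986,0]);n=np.array([.986,-.166,0])
for nm,x in (("tcp",.4988),("t2",.4975)):
  R=np.array([x,.2292,0])
  for sg in(-1,1):
    q=proj("scene",R+sg*.045*s+n*.0045+[0,0,.0776]); print(nm,sg,(q+.4-[200,70])*5.9)
R=np.array([.4975,.2288,0])
for a in(-1,1):
  for sg in(-1,1): print("divider top",a,sg,(proj("scene",R+sg*.048*s+a*.018*n+[0,0,.057])+.4-[200,70])*5.9)
E
python3 - <<'E'
import cv2,numpy as np
im=np.load("pics/e3.npy")[115:160,238:278,::-1]
cv2.imwrite("pics/e3z.png",cv2.resize(cv2.convertScaleAbs(im,alpha=1.5),None,fx=13,fy=13,interpolation=cv2.INTER_CUBIC))
E
```

```text
tcp -1 [288.13311259 396.63318258]
tcp 1 [394.96942662 324.26426865]
t2 -1 [285.74024593 396.01245741]
t2 1 [392.64315318 323.69594637]
divider top -1 -1 [245.18107044 421.6442746 ]
divider top -1 1 [358.95508812 344.76188845]
divider top 1 -1 [304.08476071 444.42707092]
divider top 1 1 [416.58779992 365.51679434]
```

View pics/e3z.png

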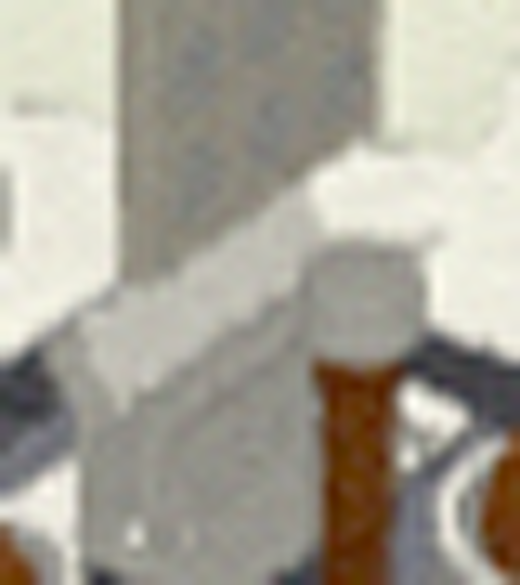

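The rack's divider tops in the picture match the position I worked out to about 1 px, and the plate's lower edge is between them. I'll lower it in stages and watch the force.

>>> step_arm --motion '[0,0,0,0,-0.04,0.4,0,0,0,0,0,0,0.5,0,0,0,0,0,0,0.5,0,0,0,0,0,0,0.2,0,0,0,0,0,0,0,0,0,0,0,0,0,0,0]'

```text
t: 36.6
tcp_pos: [0.4973, 0.2294, 0.1287]
orientation: [2.399, 2.028, -0.0]
force: [0.2, -0.3, -1.8]
opening: 0.0079
```

>>> step_arm --motion '[0,0,0,0,0,0.3,0,0,0,0,0,0,0.3,0,0,0,0,0,0,0.2,0,0,0,0,0,0,0,0,0,0,0,0,0,0,0]'

```text
t: 37.1
tcp_pos: [0.4971, 0.2294, 0.1087]
orientation: [2.399, 2.028, -0.0]
force: [-0.6, -0.5, -1.6]
opening: 0.008
```

```bash
python3 plan.py .4975 .2288 .103 -.1668; python3 snap.py e4 scene 200 70 300 170
```

```text
t 37.1 tcp [0.4971 0.2294 0.1087] jaw -0.1671 tilt [-0.0002 -0.0002] F [-0.6 -0.5 -1.6] open 0.008
turn tz units -0.0
shift units [-0.02  0.02  0.23] rows>= 1
scale 5.9
```

View pics/e4.png

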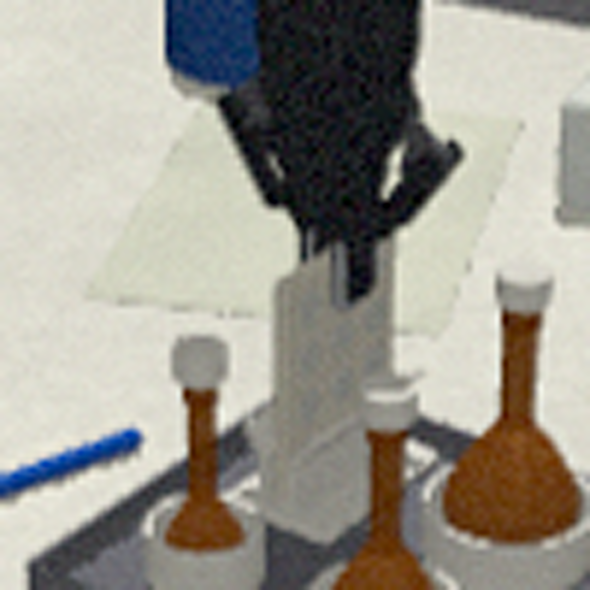

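The plate has gone down between the dividers with no side force. Now the last few millimetres.

>>> step_arm --motion '[0,0,0,0,0,0.12,0,0,0,0,0,0,0.1,0,0,0,0,0,0,0.04,0,0,0,0,0,0,0,0,0,0,0,0,0,0,0]'

```text
t: 37.65
tcp_pos: [0.4974, 0.2296, 0.1029]
orientation: [-2.399, -2.028, -0.001]
force: [-1.9, -1.6, 4.6]
opening: 0.0081
```

Contact came at the expected height. I'll release and rise.

>>> step_arm --motion '[0,0,0,0,0,0,0.15,0,0,0,0,0,0,0.25,0,0,0,0,0,0,0.35,0,0,0,0,0,0,0.4,0,0,0,0,0,0,0.4,0,0,0,0,0,-0.5,0.4,0,0,0,0,0,-0.9,0.4,0,0,0,0,0,-1,0.4,0,0,0,0,0,-1,0.4,0,0,0,0,0,-1,0.4,0,0,0,0,0,-1,0.4,0,0,0,0,0,-1,0.4]'

```text
t: 38.85
tcp_pos: [0.4971, 0.2292, 0.2642]
orientation: [2.4, 2.028, 0.001]
force: [0.1, 0.3, -0.7]
opening: 0.0339
```

>>> step_arm --motion '[0,0,0,0.7,-1,0,0.4,0,0,0,0.7,-1,0,0.4,0,0,0,1,-0.5,0,0.4,0,0,0,1,0,0,0.4,0,0,0,1,0,0,0.4,0,0,0,1,0,0,0.4,0,0,0,1,0,0,0.4,0,0,0,1,0,0,0.4,0,0,0,0,0,0,0.4]'

```text
t: 39.75
tcp_pos: [0.4655, 0.4261, 0.2626]
orientation: [-2.394, -2.033, -0.002]
force: [0.5, -0.1, -0.3]
opening: 0.0342
```

```bash
python3 plan.py .4975 .2288 .3; python3 snap.py f1 scene 100 70 340 330; python3 snap.py f1t top 110 160 350 290
```

```text
t 39.75 tcp [0.4655 0.4261 0.2626] jaw -0.1627 tilt [0.0006 0.0011] F [ 0.5 -0.1 -0.3] open 0.0342
shift units [-7.58  2.54 -1.5 ] rows>= 8
scale 2.269230769230769
scale 3.2916666666666665
```

View pics/f1.png

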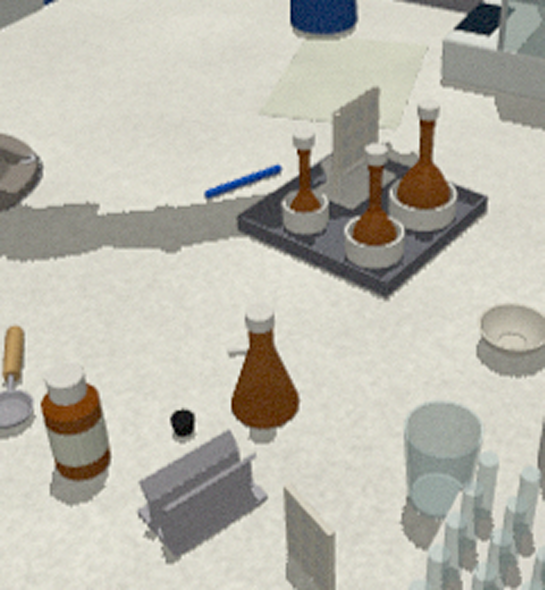

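View pics/f1t.png

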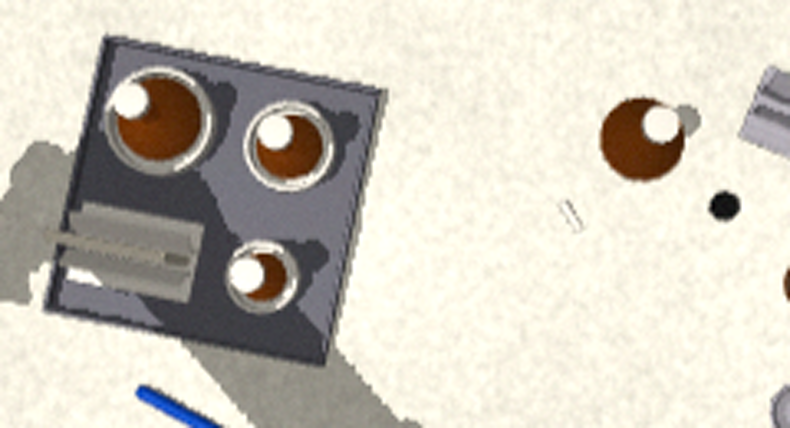

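```bash
python3 - <<'E'
from h import *
c=lambda u,v:(u/3.2917-.35+110,v/3.2917-.35+160)
A=plane("top",c(56,238),.131);B=plane("top",c(166,258),.131)
print("plate top",np.round((A+B)/2,4),"len",np.linalg.norm(A-B),"dir",np.arctan2(*(A-B)[[1,0]]),"want 1.404")
for k,z in(("large",.033),("medium",.028),("small",.023)): pass
I=np.load("pics/f1t.npy").astype(int); m=((I[:,:,0]-I[:,:,2]>25)&(I[:,:,0]<190)&(I[:,:,1]<I[:,:,0]*.7)).astype(np.uint8)
l=cv2.connectedComponents(m)[1]
for k,p,z in(("large",(165,120),.033),("medium",(300,155),.028),("small",(268,285),.023),("conical",(630,150),.0067)):
    u,v=c(*p); S=l==l[int(v),int(u)]
    q=max(cv2.findContours(S.astype(np.uint8),0,1)[0],key=len)[:,0].astype(np.float32)
    h=cv2.convexHull(q)[:,0]; q=np.array([x for x in q if cv2.pointPolygonTest(h,x.tolist(),True)<.6])
    f=lambda a:np.hypot(q[:,0]-a[0],q[:,1]-a[1])-a[2]
    a=least_squares(f,[*q.mean(0),8],loss="soft_l1",f_scale=.3).x
    print(k,np.round(a,1),np.round(plane("top",a[:2],z),4))
E
```

```text
plate top [0.4952 0.2248 0.131 ] len 0.08175629696465968 dir 1.416257376662079 want 1.404
large [157.9 195.8  12.1] [0.6014 0.2112 0.033 ]
medium [197.4 204.1   9.4] [0.5826 0.1075 0.028 ]
small [189.2 243.6   6.7] [0.4784 0.1257 0.023 ]
conical [304.7 201.7  12. ] [ 0.5984 -0.1781  0.0067]
```

The numbers agree with the targets: the flasks are within about 2 mm of the cup centres, and the plate is within about 4 mm along the slot and 1–2 mm across it. The conical flask is on the same pixels as at the start. I'll hand it in.

>>> step_arm --motion '[0,0,0,0,0,0,0.4,0,0,0,0,0,0,0.4,0,0,0,0,0,0,0.4]'

```text
t: 40.15
tcp_pos: [0.4664, 0.4215, 0.2627]
orientation: [-2.4, -2.027, -0.0]
force: [0.1, -0.2, 1.2]
opening: 0.0344
```

```bash
python3 -c "
from bench import robot
print(robot.sign_off())"
```

```text
the job is handed in; nothing more can be done
None
```

I lowered the three volumetric flasks into their matching cups and stood the larger spot plate on edge in the tray's rack. The job was handed in at about 40 s of the 120 s, and sign-off gave no verdict.

**Last checks:**
- **Flasks:** the final pictures show all three upright and within about 2 mm of their cup centres. Each met the cup floor at the expected height, with the wrist reading about 5–20 N.
- **Spot plate:** it met the slot floor at the expected height. Its visible top edge was about 4 mm off along the slot and 1–2 mm across, and turned about 0.01 rad. Only about 82 of its 90 mm could be made out, so the distance along the slot is rough.
- **Look-alikes:** the conical flask sits on the same pixels as at the start. The bottle stands and was never approached; I judged that by eye only.
- **Arm:** it ended clear of everything.

**Checks that failed or disagreed:**
- **Stopper heights:** my two-view measurements came out 3–11 mm below the given heights, probably because of hand-picked pixels and partly hidden edges. I gripped near the given heights and all the grips held.
- **Medium flask:** one blob fit over its cup merged with the large flask, so I discarded it and judged the centring by eye.

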